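# Lay out the slide-staining line

## Task

Lay out the slide-staining line in the ribbed steel drip tray: in its deep front row (nearer the robot), going from the slide warmer's end to the drying rack's end, stand the low trough, then the round jar in the middle, then the tall rectangular jar, each in the middle of its own bay, the two rectangular ones with their long sides running front to back. In the row behind, stand the square bottle in the middle of the bay directly behind the trough and the dropper bottle in the middle of the bay directly behind the round jar. Keep everything upright, set it down gently without dropping it, and leave the slide box and the timer where they lie.

Things in the scene. Friction and masses are not known exactly. Their poses are not given: they have to be found in the camera images.
- trough_mid (a point): Low rectangular staining trough, frosted pale body with a grey lid that stays on (one solid piece): 88 mm long (its x axis), 60 mm wide (y axis), straight-sided up to 58 mm; a small lid knob, 20 mm across, rises in the middle to 72 mm. About 0.3 kg. The point is its centre, 36 mm above its underside; z up.
- coplin_mid (a point): Round staining jar (Coplin type), frosted pale, 92 mm high: foot 60 mm across and 8 mm high, body 54 mm across, grey ribbed screw cap 56 mm across over the top 20 mm (cap fixed). About 0.15 kg. The point is its centre on the axis, 46 mm above its underside; z up.
- talljar_mid (a point): Tall rectangular staining jar, frosted pale, flat grey lid (fixed), 92 mm high: lower part 70 mm (x axis) by 48 mm (y axis) up to 58 mm, above that a wider collar and lid 76 mm (x) by 56 mm (y). About 0.22 kg. The point is its centre, 46 mm above its underside; z up.
- dropper_mid (a point): Brown round dropper bottle, 90 mm high: body 40 mm across and 58 mm high, then a sloping shoulder to 66 mm, a black collar 22 mm across and a small rubber bulb at the top. About 0.09 kg. The point is its centre on the axis, 45 mm above its underside; z up.
- squarebottle_mid (a point): Brown square reagent bottle, 50 by 50 mm and straight-sided up to 62 mm, then a shoulder and a black screw cap 33 mm across up to 90 mm. About 0.2 kg. The point is its centre, 45 mm above its underside; x and y along its sides, z up.
- tray: Steel drip tray, fixed, 204 (x) by 298 (y) mm. Origin: middle of its underside; x to the back (away from the robot), y to the left seen from the robot. Floor 4 mm above the bench, rim 14 mm high, ribs 4 mm thick and 10 mm high. Two rows of three bays, centres at y = -98, 0, +98 mm: front row at x = -42 mm (bays 112 by 94 mm), back row at x = +58 mm (bays 80 by 94 mm).
- warmer_front (a point): Slide warmer, fixed, behind one end of the tray: white housing 170 mm (x) by 240 mm (y) by 64 mm high with a dark flat hot plate on top and a few glass slides lying on it. The point is the middle of its front face, 34 mm up. It may stand at the left or the right end.
- rack_front (a point): Slide drying rack, fixed, behind the other end of the tray: grey plastic base 110 mm (x) by 230 mm (y) with two notched rails 50 mm high, and glass slides standing in them, up to 85 mm high. The point is the middle of the front edge of its base.
- slidebox: Bystander, to be left alone: closed blue slide storage box 98 by 84 by 35 mm. Origin: middle of its underside.
- timer: Bystander, to be left alone: flat white lab timer 62 by 70 by 18 mm with a grey display, lying near the robot. Origin: middle of its underside.

How it is judged (in metres and radians):
At the end, for the whole second after the job is handed in: All five stand in their stated bays: centres within 15 mm of the bay centre along both tray axes, on the bay floor (within 4 mm), upright within 4.5 degrees, at rest; long sides of the trough and tall jar along the tray's x axis within 12.5 degrees (((y of warmer_front in the frame of tray above 0 m and x of trough_mid in the frame of tray between -0.057 and -0.027 m and y of trough_mid in the frame of tray between 0.083 and 0.113 m and x of talljar_mid in the frame of tray between -0.057 and -0.027 m and y of talljar_mid in the frame of tray between -0.113 and -0.083 m and x of squarebottle_mid in the frame of tray between 0.043 and 0.073 m and y of squarebottle_mid in the frame of tray between 0.083 and 0.113 m) or (y of warmer_front in the frame of tray below 0 m and x of trough_mid in the frame of tray between -0.057 and -0.027 m and y of trough_mid in the frame of tray between -0.113 and -0.083 m and x of talljar_mid in the frame of tray between -0.057 and -0.027 m and y of talljar_mid in the frame of tray between 0.083 and 0.113 m and x of squarebottle_mid in the frame of tray between 0.043 and 0.073 m and y of squarebottle_mid in the frame of tray between -0.113 and -0.083 m)) and x of coplin_mid in the frame of tray between -0.057 and -0.027 m and y of coplin_mid in the frame of tray between -0.015 and 0.015 m and x of dropper_mid in the frame of tray between 0.043 and 0.073 m and y of dropper_mid in the frame of tray between -0.015 and 0.015 m and height (world z) of trough_mid between 0.036 and 0.044 m and angle between each of trough_mid, coplin_mid, talljar_mid, dropper_mid, squarebottle_mid's own z axis and vertical below 0.08 rad and linear speed of each of trough, coplin, talljar, dropper, squarebottle below 0.02 m/s and height (world z) of coplin_mid between 0.046 and 0.054 m and height (world z) of talljar_mid between 0.046 and 0.054 m and height (world z) of dropper_mid between 0.045 and 0.053 m and height (world z) of squarebottle_mid between 0.045 and 0.053 m and angle between the x axis of each of trough_mid, talljar_mid and the x axis of tray, either way round below 0.22 rad); the robot touches nothing.
It fails at once if the slide box or the timer is moved more than 20 mm (distance of any of slidebox, timer from where it was at the start of the episode above 0.02 m).
It fails at once if a jar or bottle is tipped more than 35 degrees (angle between any of trough_mid, coplin_mid, talljar_mid, dropper_mid, squarebottle_mid's own z axis and vertical above 0.61 rad).
It fails at once if a jar or bottle is dropped or flung: it moves faster than 0.45 m/s out of the fingers (a fall of over 10 mm) ((linear speed of trough above 0.45 m/s and height (world z) of trough_mid below 0.13 m and contact force between the fingers and trough below 0.2 N) or (linear speed of coplin above 0.45 m/s and height (world z) of coplin_mid below 0.13 m and contact force between the fingers and coplin below 0.2 N) or (linear speed of talljar above 0.45 m/s and height (world z) of talljar_mid below 0.13 m and contact force between the fingers and talljar below 0.2 N) or (linear speed of dropper above 0.45 m/s and height (world z) of dropper_mid below 0.13 m and contact force between the fingers and dropper below 0.2 N) or (linear speed of squarebottle above 0.45 m/s and height (world z) of squarebottle_mid below 0.13 m and contact force between the fingers and squarebottle below 0.2 N)).
It also fails if it takes over 136 s, if anything falls off the work surface, if the arm or the gripper's body presses on something with over 40 N, if the wrist force passes 120 N, or if a joint passes its speed limit or range.

## Robot

A 6-joint arm with a two-finger parallel gripper is mounted at the origin on the work surface. World frame = base frame: x ahead of the robot, y to its left, z up, the work surface at z = 0. Lengths are in mm, angles in rad, forces in N, time in s.
With the tool pointing down it reaches from about 375 to 975 mm from the base axis. Payload 3.8 kg.
Tool frame: the origin (TCP) lies at the very end of the fingers, on their centre line; the grasp point (between the pads) lies 19 mm behind it; z points along the fingers, y is the direction in which the jaws open and shut (so a half turn about z gives the same grasp; the last joint's range is limited). The gripper opens to 88 mm and grips with 3 to 60 N. Pads are 18 mm wide; open, the fingers measure 123 mm over their backs; the gripper's body (75 mm by 187 mm) begins 45 mm behind the grasp point.
Start: joints at [-1.311, 0.264, 1.604, -0, 1.274, -0.037], TCP at [197.406, -645.483, 238.706] pointing down, gripper open.
Joint ranges: [-2.63, 2.63], [-0.94, 2.18], [0.31, 2.57], [-1.31, 4.45], [0, 2.66], [-2.55, 2.55]. Speed limits (rad/s): [2.57, 2.57, 3.14, 3.14, 3.14, 3.14].

## Interface

Orientations are given as a rotation vector (axis times angle).
In Python, from rig import robot, vision gives the robot as it stands. The module is installed in compiled form; this text tells all that it offers.
- The arm moves only by the tool drive_tool, never from a script. Its arguments are lists of equal length, an entry for each row: "translation": the shift along the tool's x, y, z in units of 25 mm (1.0 is 25 mm), a list of three; "rotation": the turn, a rotation vector about the tool's x, y, z in rad, a list of three. In form: {"translation": [[dx, dy, dz], ...], "rotation": [[wx, wy, wz], ...]}. A call has exactly 10 rows; each row shifts and turns the pose as measured when the row begins, along the tool's axes as they then stand; what a row does not reach is not made up. A row lasts 1/12 s, in which the tool goes at most 41.7 mm and 7.16 degrees, less where a joint would pass 70% of its speed; a pose out of reach is approached as far as the arm can. A call is refused whole if a number of a shift passes 1 or a number of a turn 0.125, either way. A call with a gripper value outside its range is refused whole. "claw" is the finger opening in mm, from 0 to 88.1, set as the call begins (left out, the last holds). The fingers move at their own pace and stop on an object; "newtons" is the grip in N (left out, the last holds). Time passes only in rows, so rows that do not move let the fingers close, or fill a call up. It gives the time, the measured TCP pose, the force and the opening at its end, in the units of the state.
- robot.sense(): the state, without advancing time (a new reading comes with each control period).
- vision.camera(name): name is "side" or "top" or "wrist"; returns (picture, depth): 400x640x3 uint8, red, green, blue; 400x640 float32, mm along the optical axis (not along the pixel's ray), 0 where there is no reading.
- vision.camera_params(name): a dict with "mtx" (3x3 intrinsics, pixels), "distortion" ([k1, k2, p1, p2, k3] as OpenCV has them; the pictures are not rectified), "extrinsics" (4x4, takes a point from camera to world coordinates); the wrist camera has in their place "mount" (4x4, takes a point from camera to tool coordinates, whose origin is the TCP and whose axes are the flange's). Camera axes: x right, y up, looking along -z (the intrinsics and any distortion apply to the point x, -y, -z); pixel columns grow to the right and rows downward; lengths in mm; the calibration is good to about 2 mm. A picture is of the moment at which its call begins: read the wrist's pose just before it. camera_params takes no time and is no camera call.
- robot.sign_off(): hands the job in, once; it reports no verdict.
The state is a dict: "time": time; "joint_pos": joint angles; "qvel": joint speeds; "joint_torque": joint torques, N m; "position": TCP position; "eef_rot": TCP orientation; "ft_force": force on the tool from outside, world axes, zero at the start; "ft_torque": the same for the moment, N m; "finger_gap": finger opening in mm.
Only numpy, scipy, OpenCV 4.12 (cv2) and the standard library are available. Lean on these libraries where they do the work, as an engineer would, in place of code of your own. Each camera call takes 0.05 s, during which the arm holds its last target.

## Working session

There is one attempt and no reset: what is moved stays moved. The work goes in short steps, Python scripts to look and compute and a tool call to move; the robot and the scene stay as the last step left them, time stands still between calls to the robot, and variables do not carry over. Pictures are saved under pics/ and viewed, and the job is handed in when it is done.

Besides the shell and the picture viewer there is one more tool, called after ">>>" as name(argument=value, ...) on one line, values as JSON. drive_tool: Moves the arm, as the interface text tells. Its arguments: {"type":"object","properties":{"translation":{"type":"array","items":{"type":"array","items":{"type":"number"}}},"rotation":{"type":"array","items":{"type":"array","items":{"type":"number"}}},"claw":{"type":"number"},"newtons":{"type":"number"}},"required":["translation","rotation"]}

```bash
mkdir -p pics; ls
python3 - <<'E'
from rig import robot, vision
import cv2, numpy as np
print(robot.sense())
for n in ("top","side"):
    p,d=vision.camera(n); cv2.imwrite(f"pics/{n}0.png",p[:,:,::-1]); np.savez(f"{n}0.npz",p=p,d=d)
    print(n,vision.camera_params(n))
print(vision.camera_params("wrist"))
E
```

```text
pics
{'time': 0.0, 'joint_pos': array([-1.31089596e+00,  2.64763129e-01,  1.60534327e+00,  3.19121970e-05,
        1.27372040e+00, -3.68862049e-02]), 'qvel': array([ 0.00092217, -0.0011512 ,  0.00090697, -0.00093822,  0.00062877,
        0.00065398]), 'joint_torque': array([ 2.82686364e-03, -5.02100551e+01, -3.56879246e+01,  7.31113111e-02,
        2.93704402e-02, -1.79975164e-04]), 'position': array([ 197.23859668, -644.80239975,  237.39789471]), 'eef_rot': array([-3.10486919e+00, -4.64138848e-01,  3.42649826e-04]), 'ft_force': array([-0.57993257,  0.71158073, -0.07936313]), 'ft_torque': array([ 0.01031357, -0.02616426,  0.00234351]), 'finger_gap': 87.89771918465996}
top {'mtx': array([[499.7684409 ,   0.        , 318.26110586],
       [  0.        , 499.7684409 , 203.97998784],
       [  0.        ,   0.        ,   1.        ]]), 'distortion': array([-0.10940016,  0.        ,  0.        ,  0.        ,  0.        ]), 'extrinsics': array([[ 2.73449551e-02,  9.80723212e-01, -1.93479288e-01,
         3.16981286e+02],
       [-9.99621401e-01,  2.62369774e-02, -8.28713836e-03,
         3
[... 696 characters left out ...]
7.99924292e+02],
       [ 0.00000000e+00,  0.00000000e+00,  0.00000000e+00,
         1.00000000e+00]])}
{'mtx': array([[317.42479113,   0.        , 318.6024072 ],
       [  0.        , 317.42479113, 198.67836749],
       [  0.        ,   0.        ,   1.        ]]), 'distortion': array([0.01676796, 0.        , 0.        , 0.        , 0.        ]), 'mount': array([[-6.94160773e-04,  9.56749072e-01,  2.90913616e-01,
         7.57493749e+01],
       [ 9.99999717e-01,  7.48776504e-04, -7.64166657e-05,
         1.15461830e+00],
       [-2.90940854e-04,  2.90913480e-01, -9.56749321e-01,
        -1.45583683e+02],
       [ 0.00000000e+00,  0.00000000e+00,  0.00000000e+00,
         1.00000000e+00]])}
```

View pics/top0.png

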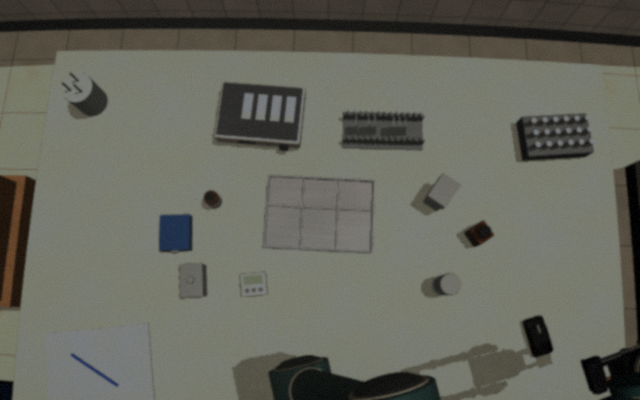

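View pics/side0.png

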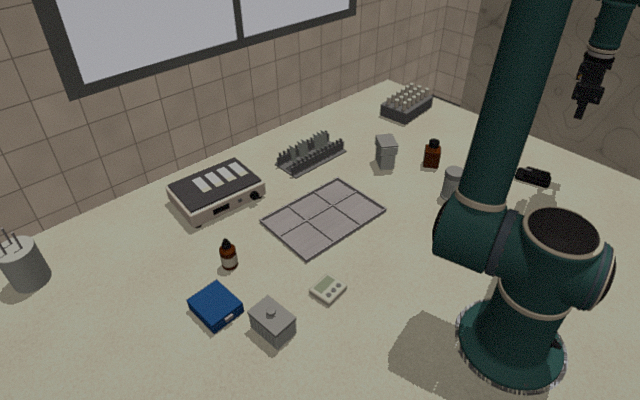

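```bash
cat > h.py <<'E'
import numpy as np, cv2
from rig import robot, vision
from scipy.spatial.transform import Rotation as R
def cloud(n,d,T=None):
    c=vision.camera_params(n); K=c["mtx"]
    h,w=d.shape; u,v=np.meshgrid(np.arange(w),np.arange(h))
    q=cv2.undistortPoints(np.stack([u,v],-1).reshape(-1,1,2).astype(np.float64),K,c["distortion"]).reshape(h,w,2)
    P=np.stack([q[...,0]*d,-q[...,1]*d,-d],-1)
    if T is None: T=c["extrinsics"]
    P=P@T[:3,:3].T+T[:3,3]; P[d<=0]=np.nan
    return P
def toolT(s):
    T=np.eye(4);T[:3,:3]=R.from_rotvec(s["eef_rot"]).as_matrix();T[:3,3]=s["position"];return T
def wrist(name):
    s=robot.sense(); p,d=vision.camera("wrist")
    cv2.imwrite(f"pics/{name}.png",p[:,:,::-1])
    return s,p,cloud("wrist",d,toolT(s)@vision.camera_params("wrist")["mount"])
E
python3 - <<'E'
from h import *
import h
P={}
for n in("top","side"):
    z=np.load(f"{n}0.npz"); P[n]=cloud(n,z["d"].astype(float))
    Q=P[n]; b=Q[(np.abs(Q[...,2])<15)&(Q[...,0]>350)&(Q[...,0]<800)&(np.abs(Q[...,1])<450)]; print(n,len(b),np.median(b[:,2]))
Q=P["top"]
for n in ("top","side"):
    Q=P[n]
    m=((Q[...,2]>22)&(Q[...,2]<120)&(Q[...,0]>280)&(Q[...,0]<850)&(np.abs(Q[...,1])<480)).astype(np.uint8)
    k,l,st,ce=cv2.connectedComponentsWithStats(m)
    for i in range(1,k):
        if st[i,4]<20: continue
        q=Q[l==i]; zt=np.percentile(q[:,2],90); t=q[q[:,2]>zt-15]
        r=cv2.minAreaRect(t[:,:2].astype(np.float32))
        print(n,ce[i].round(),st[i,4],"ztop",zt.round(1),np.round(r[0],1),np.round(r[1],1),round(r[2],1), "rng",q.min(0).round(),q.max(0).round())
E
```

```text
top 44498 0.969648234698866
side 29385 0.22247065309943537
top [260. 125.] 3379 ztop 67.4 [801.9 187.5] [239.5 108.3] 86.1 rng [731.  65.  22.] [850. 312.  73.]
top [383. 117.] 504 ztop 75.6 [ 805.8 -148.8] [ 27.9 135.4] 0.9 rng [ 791. -277.   22.] [849. -48.  88.]
top [384. 139.] 407 ztop 50.6 [ 769.3 -162.2] [ 12.3 226.9] 0.5 rng [ 763. -277.   22.] [776. -49.  57.]
top [442. 192.] 716 ztop 94.9 [ 614.7 -314.3] [57.  77.7] 56.1 rng [ 571. -357.   22.] [ 659. -271.  101.]
top [211. 198.] 212 ztop 84.5 [585.7 307.1] [21.  21.6] 79.5 rng [568. 285.  22.] [604. 327.  93.]
top [175. 232.] 1141 ztop 38.0 [490.4 404.5] [104.7  85.3] 2.5 rng [438. 360.  22.] [545. 449.  44.]
top [479. 233.] 433 ztop 91.3 [ 509.4 -421.6] [30.  31.2] 88.6 rng [ 477. -455.   22.] [ 543. -388.   97.]
top [192. 280.] 857 ztop 62.3 [364.5 342.7] [87.6 62.1] 4.4 rng [321. 309.  22.] [409. 377.  77.]
top [447. 284.] 466 ztop 95.2 [ 371.4 -326.6] [53.6 53.3] 2.7 rng [ 343. -354.   23.] [ 399. -299.  100.]
side [310. 149.] 1030 ztop 71.0 [ 805.9 -149.3] [146.   33.4] 89.0 rng [ 760. -279.   22.] [849. -45.  85.]
side [385. 148.] 607 ztop 92.7 [ 616.6 -311. ] [58.1 80.2] 56.2 rng [ 571. -354.   22.] [ 662. -268.   96.]
side [432. 151.] 367 ztop 89.0 [ 509.9 -419.9] [32.8 30.6] 68.5 rng [ 477. -450.   22.] [ 543. -385.   93.]
side [220. 194.] 2823 ztop 65.4 [797.  194.5] [237.3 108.6] 89.1 rng [729.  73.  22.] [850. 314.  69.]
side [452. 179.] 442 ztop 92.7 [ 374.2 -323.8] [47.8 58.7] 25.0 rng [ 344. -355.   22.] [ 401. -296.   96.]
side [228. 253.] 366 ztop 76.9 [580.4 311. ] [30.9 23. ] 54.8 rng [563. 289.  22.] [603. 329.  91.]
side [214. 303.] 1533 ztop 36.2 [489.3 406.7] [105.   84.8] 3.1 rng [437. 362.  22.] [543. 451.  39.]
side [272. 319.] 1464 ztop 60.2 [363.2 343.9] [90.  61.3] 5.2 rng [317. 310.  22.] [409. 378.  74.]
```

Run:
```python
from h import *
z=np.load("top0.npz")
c=cv2.resize(z["p"][160:270,250:390],None,fx=5,fy=5,interpolation=cv2.INTER_CUBIC)
c=np.clip(c.astype(float)*1.6,0,255).astype(np.uint8)
cv2.imwrite("pics/tray0.png",c[:,:,::-1])
c=cv2.resize(z["p"][170:300,420:510],None,fx=5,fy=4.5,interpolation=cv2.INTER_CUBIC)
cv2.imwrite("pics/right0.png",c[:,:,::-1])
Q=cloud("top",z["d"].astype(float))
m=(Q[...,2]>45)&(Q[...,2]<68)&(abs(Q[...,0]-510)<50)&(abs(Q[...,1]+421)<50)
q=Q[m]; print(len(q),cv2.minAreaRect(q[:,:2].astype(np.float32)))
z=np.load("side0.npz");Q=cloud("side",z["d"].astype(float))
m=(Q[...,2]>10)&(Q[...,2]<62)&(abs(Q[...,0]-510)<50)&(abs(Q[...,1]+421)<50)
q=Q[m]; print(len(q),cv2.minAreaRect(q[:,:2].astype(np.float32)))
```

```text
213 ((510.35357666015625, -421.8240966796875), (50.88849639892578, 51.06735610961914), 36.65434265136719)
259 ((509.0364990234375, -419.2637939453125), (51.5246696472168, 55.656394958496094), 35.23442077636719)
```

View pics/tray0.png

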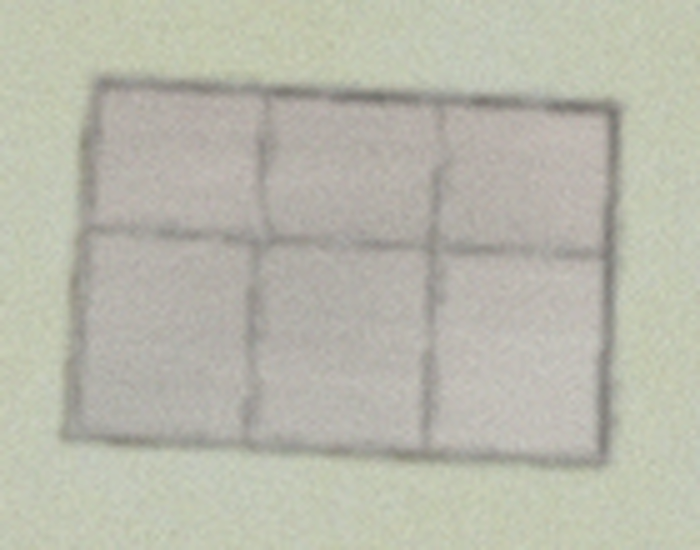

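View pics/right0.png

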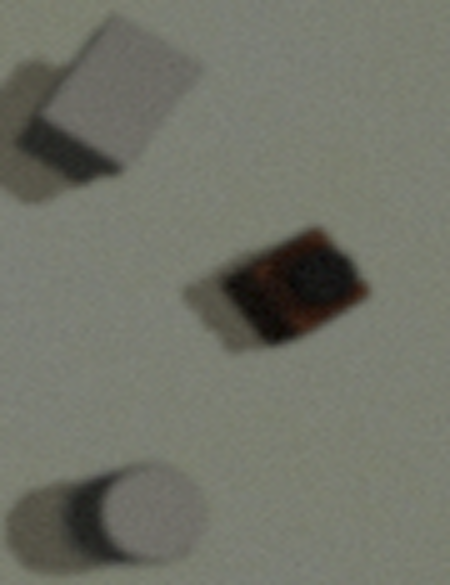

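```bash
cat >> h.py <<'E'
def ray(n,uv,z):
    c=vision.camera_params(n);T=c["extrinsics"]
    q=cv2.undistortPoints(np.array(uv,float).reshape(-1,1,2),c["mtx"],c["distortion"]).reshape(-1,2)
    D=np.c_[q[:,0],-q[:,1],-np.ones(len(q))]@T[:3,:3].T
    return T[:3,3]+D*((z-T[2,3])/D[:,2])[:,None]
E
python3 - <<'E'
from h import *
px=np.array([[65,438],[605,464],[618,102],[96,79]],float)/5+[250,160]-0.4
W=ray("top",px,14)[:,:2]; print(W.round(1))
# rigid fit: corners tray: image left=+y, bottom=-x
M=np.array([[-102,149],[-102,-149],[102,-149],[102,149]],float)
def fit(M,W):
    m,w=M.mean(0),W.mean(0); U,S,V=np.linalg.svd((M-m).T@(W-w)); r=(U@V).T
    t=w-r@m; print("t",t.round(1),"yaw",np.degrees(np.arctan2(r[1,0],r[0,0])).round(2),"res",(W-(M@r.T+t)).round(1).tolist())
fit(M,W)
z=np.load("side0.npz")
c=cv2.resize(z["p"][165:270,250:400],None,fx=5,fy=5,interpolation=cv2.INTER_CUBIC)
c=np.clip(c.astype(float)*1.6,0,255).astype(np.uint8)
cv2.imwrite("pics/trayS.png",c[:,:,::-1])
E
```

```text
[[ 460.1  163.6]
 [ 453.9 -130.3]
 [ 656.3 -136. ]
 [ 661.8  156. ]]
t [558.   13.3] yaw -1.38 res [[0.5, -1.2], [1.4, 2.9], [-0.1, 2.1], [-1.8, -3.8]]
```

View pics/trayS.png

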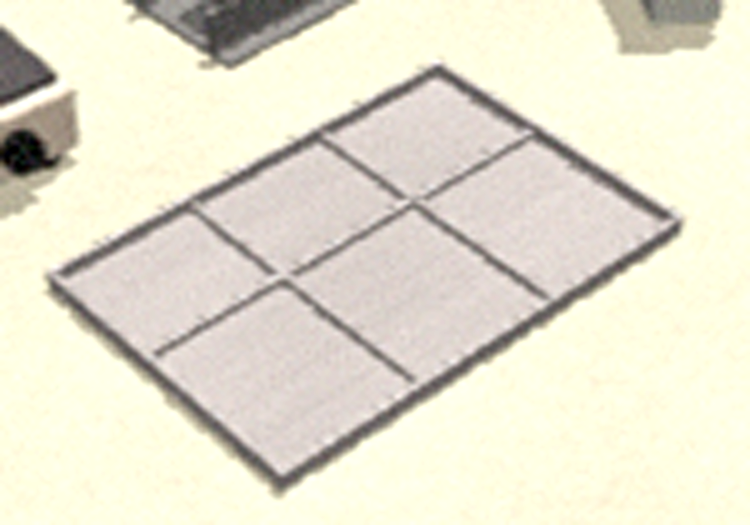

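Run:
```python
from h import *
def fit(M,W):
    m,w=M.mean(0),W.mean(0); U,S,V=np.linalg.svd((M-m).T@(W-w)); r=(U@V).T
    t=w-r@m; print("t",t.round(1),"yaw",np.degrees(np.arctan2(r[1,0],r[0,0])).round(2),"res",(W-(M@r.T+t)).round(1).tolist())
px=np.array([[280,481],[681,222],[437,66],[49,276]],float)/5+[250,165]-0.4
W=ray("side",px,14)[:,:2]; print(W.round(1))
M=np.array([[-102,149],[-102,-149],[102,-149],[102,149]],float)
fit(M,W)
```

```text
[[ 458.   168. ]
 [ 451.6 -127. ]
 [ 652.  -131. ]
 [ 658.9  160.9]]
t [555.1  17.7] yaw -1.39 res [[1.3, -1.2], [2.0, 1.8], [-1.5, 2.7], [-1.8, -3.3]]
```

```bash
cat >> h.py <<'E'
def yaw_of(s):
    m=R.from_rotvec(s["eef_rot"]).as_matrix(); return np.arctan2(m[1,0],m[0,0])
def where():
    s=robot.sense(); m=R.from_rotvec(s["eef_rot"]).as_matrix()
    print("t",round(s["time"],2),"pos",s["position"].round(1),"yaw",np.degrees(yaw_of(s)).round(1),"tilt",np.degrees(np.arccos(-m[2,2])).round(2),
      "F",s["ft_force"].round(1),"gap",round(s["finger_gap"],1),"q",s["joint_pos"].round(2))
    return s
def plan(x,y,z,yawdeg,vmax=0.95,eff=1.0,n=None):
    """rows in tool frame to go straight; prints for copying"""
    s=where(); p=s["position"].copy(); m=R.from_rotvec(s["eef_rot"]).as_matrix(); ya=yaw_of(s)
    d=np.array([x,y,z])-p; dy=(np.radians(yawdeg)-ya+np.pi/2)%np.pi-np.pi/2 if False else (np.radians(yawdeg)-ya)
    # tilt correction towards down
    zt=m[:,2]; corr=m.T@np.cross(zt,[0,0,-1])
    k=max(np.linalg.norm(d[:2])/25/vmax/eff,abs(d[2])/25/vmax/eff,abs(dy)/0.115,1)
    k=int(np.ceil(k)) if n is None else n
    tr=[];ro=[]
    for i in range(k):
        a=ya+dy*i/k; T=np.array([[np.cos(a),np.sin(a),0],[np.sin(a),-np.cos(a),0],[0,0,-1]])
        tr.append((T.T@(d/k/25/eff)).round(3).tolist()); ro.append([round(corr[0]/k,3),round(corr[1]/k,3),round(-dy/k,4)])
    print("rows",k,"delta",d.round(1),"dyaw",np.degrees(dy).round(1))
    while len(tr)%10: tr.append([0,0,0]);ro.append([0,0,0])
    for i in range(0,len(tr),10):
        print("T",str(tr[i:i+10]).replace(" ","").replace("-0.0,","0,")); print("R",str(ro[i:i+10]).replace(" ",""))
E
python3 - <<'E'
from h import *
plan(430,-300,220,0,n=16)
E
```

```text
t 0.1 pos [ 197.2 -644.9  237.5] yaw 17.0 tilt 0.12 F [-0.5 -0.8  0.3] gap 88.1 q [-1.31  0.26  1.61 -0.    1.27 -0.04]
rows 16 delta [232.8 344.9 -17.5] dyaw -17.0
T [[0.809,-0.654,0.044],[0.796,-0.669,0.044],[0.784,-0.684,0.044],[0.771,-0.698,0.044],[0.758,-0.712,0.044],[0.745,-0.726,0.044],[0.731,-0.74,0.044],[0.717,-0.754,0.044],[0.703,-0.767,0.044],[0.689,-0.78,0.044]]
R [[np.float64(-0.0),np.float64(-0.0),np.float64(0.0185)],[np.float64(-0.0),np.float64(-0.0),np.float64(0.0185)],[np.float64(-0.0),np.float64(-0.0),np.float64(0.0185)],[np.float64(-0.0),np.float64(-0.0),np.float64(0.0185)],[np.float64(-0.0),np.float64(-0.0),np.float64(0.0185)],[np.float64(-0.0),np.float64(-0.0),np.float64(0.0185)],[np.float64(-0.0),np.float64(-0.0),np.float64(0.0185)],[np.float64(-0.0),np.float64(-0.0),np.float64(0.0185)],[np.float64(-0.0),np.float64(-0.0),np.float64(0.0185)],[np.float64(-0.0),np.float64(-0.0),np.float64(0.0185)]]
T [[0.674,-0.792,0.044],[0.659,-0.805,0.044],[0.644,-0.817,0.044],[0.629,-0.829,0.044],[0.613,-0.84,0.044],[0.598,-0.851,0.044],[0,0,0],[0,0,0],[0,0,0],[0,0,0]]
R [[np.float64(-0.0),np.float64(-0.0),np.float64(0.0185)],[np.float64(-0.0),np.float64(-0.0),np.float64(0.0185)],[np.float64(-0.0),np.float64(-0.0),np.float64(0.0185)],[np.float64(-0.0),np.float64(-0.0),np.float64(0.0185)],[np.float64(-0.0),np.float64(-0.0),np.float64(0.0185)],[np.float64(-0.0),np.float64(-0.0),np.float64(0.0185)],[0,0,0],[0,0,0],[0,0,0],[0,0,0]]
```

>>> drive_tool(translation=[[0.8,-0.65,0.05],[0.8,-0.67,0.05],[0.8,-0.7,0.05],[0.8,-0.7,0.05],[0.75,-0.7,0.05],[0.75,-0.72,0.05],[0.73,-0.75,0.05],[0.7,-0.75,0.05],[0.7,-0.78,0.05],[0.7,-0.78,0.05]], rotation=[[0,0,0.03],[0,0,0.03],[0,0,0.03],[0,0,0.03],[0,0,0.03],[0,0,0.03],[0,0,0.03],[0,0,0.03],[0,0,0.03],[0,0,0.03]])

```text
time: 0.93
position: [355.7, -430.1, 217.9]
eef_rot: [-3.132, 0.042, 0.01]
ft_force: [0.5, -1.1, -1.1]
finger_gap: 88.3
```

Run:
```python
from h import *
where()
s,p,Q=wrist("w1"); where()
```

```text
t 0.93 pos [ 355.7 -430.1  217.9] yaw -1.5 tilt 0.66 F [ 0.5 -1.1 -1.1] gap 88.3 q [-0.92  0.07  1.87  0.    1.22  0.67]
t 0.98 pos [ 358.3 -426.5  217.4] yaw -1.5 tilt 0.8 F [1.3 3.7 0. ] gap 88.0 q [-0.92  0.06  1.87  0.    1.22  0.68]
```

View pics/w1.png

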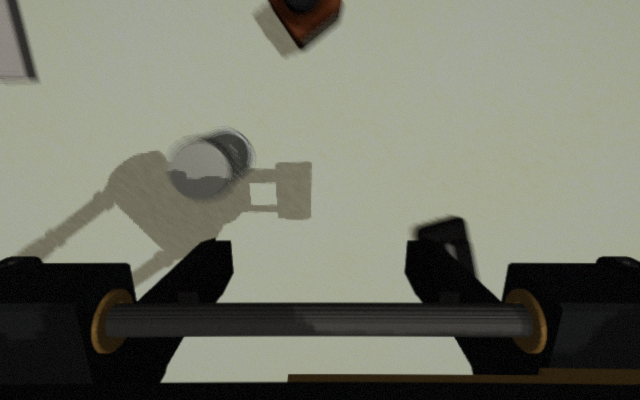

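```bash
sed -i 's/round(corr\[0\]\/k,3),round(corr\[1\]\/k,3),round(-dy\/k,4)/float(round(corr[0]\/k,3)),float(round(corr[1]\/k,3)),float(round(-dy\/k,4))/' h.py
python3 - <<'E'
from h import *
plan(470,-20,210,0,n=17)
E
```

```text
t 0.98 pos [ 358.3 -426.5  217.4] yaw -1.5 tilt 0.8 F [1.3 3.7 0. ] gap 88.0 q [-0.92  0.06  1.87  0.    1.22  0.68]
rows 17 delta [111.7 406.5  -7.4] dyaw 1.5
T [[0.238,-0.963,0.017],[0.239,-0.963,0.017],[0.241,-0.962,0.017],[0.242,-0.962,0.017],[0.244,-0.962,0.017],[0.245,-0.961,0.017],[0.246,-0.961,0.017],[0.248,-0.96,0.017],[0.249,-0.96,0.017],[0.251,-0.96,0.017]]
R [[-0.001,0.0,-0.0015],[-0.001,0.0,-0.0015],[-0.001,0.0,-0.0015],[-0.001,0.0,-0.0015],[-0.001,0.0,-0.0015],[-0.001,0.0,-0.0015],[-0.001,0.0,-0.0015],[-0.001,0.0,-0.0015],[-0.001,0.0,-0.0015],[-0.001,0.0,-0.0015]]
T [[0.252,-0.959,0.017],[0.254,-0.959,0.017],[0.255,-0.959,0.017],[0.257,-0.958,0.017],[0.258,-0.958,0.017],[0.26,-0.957,0.017],[0.261,-0.957,0.017],[0,0,0],[0,0,0],[0,0,0]]
R [[-0.001,0.0,-0.0015],[-0.001,0.0,-0.0015],[-0.001,0.0,-0.0015],[-0.001,0.0,-0.0015],[-0.001,0.0,-0.0015],[-0.001,0.0,-0.0015],[-0.001,0.0,-0.0015],[0,0,0],[0,0,0],[0,0,0]]
```

>>> drive_tool(translation=[[0.25,-0.96,0.02],[0.25,-0.96,0.02],[0.25,-0.96,0.02],[0.25,-0.96,0.02],[0.25,-0.96,0.02],[0.25,-0.96,0.02],[0.25,-0.96,0.02],[0.25,-0.96,0.02],[0.25,-0.96,0.02],[0.25,-0.96,0.02]], rotation=[[0,0,0],[0,0,0],[0,0,0],[0,0,0],[0,0,0],[0,0,0],[0,0,0],[0,0,0],[0,0,0],[0,0,0]])

```text
time: 1.82
position: [426.5, -177.9, 210.6]
eef_rot: [-3.125, 0.041, 0.016]
ft_force: [0.9, -0.0, 0.0]
finger_gap: 87.9
```

>>> drive_tool(translation=[[0.25,-0.96,0.02],[0.25,-0.96,0.02],[0.2,-0.96,0.02],[0.1,-0.96,0.02],[0,-0.96,0.02],[-0.1,-0.96,0.02],[-0.2,-0.96,0.02],[-0.2,-0.96,0.02],[-0.3,-0.95,0.02],[-0.3,-0.95,0.02]], rotation=[[0,0,0],[0,0,0],[0,0,0],[0,0,0],[0,0,0],[0,0,0],[0,0,0],[0,0,0],[0,0,0],[0,0,0]])

```text
time: 2.65
position: [423.1, 73.1, 206.6]
eef_rot: [-3.124, 0.039, 0.023]
ft_force: [0.5, -0.4, 0.4]
finger_gap: 87.7
```

Run:
```python
from h import *
plan(355,343,185,4)
```

```text
t 2.65 pos [423.1  73.1 206.6] yaw -1.4 tilt 1.28 F [ 0.5 -0.4  0.4] gap 87.7 q [ 0.1  -0.18  2.13  0.02  1.21  1.69]
rows 12 delta [-68.1 269.9 -21.6] dyaw 5.4
T [[-0.249,-0.894,0.072],[-0.242,-0.896,0.072],[-0.235,-0.898,0.072],[-0.228,-0.899,0.072],[-0.221,-0.901,0.072],[-0.214,-0.903,0.072],[-0.207,-0.904,0.072],[-0.2,-0.906,0.072],[-0.193,-0.908,0.072],[-0.185,-0.909,0.072]]
R [[-0.001,0.001,-0.0079],[-0.001,0.001,-0.0079],[-0.001,0.001,-0.0079],[-0.001,0.001,-0.0079],[-0.001,0.001,-0.0079],[-0.001,0.001,-0.0079],[-0.001,0.001,-0.0079],[-0.001,0.001,-0.0079],[-0.001,0.001,-0.0079],[-0.001,0.001,-0.0079]]
T [[-0.178,-0.911,0.072],[-0.171,-0.912,0.072],[0,0,0],[0,0,0],[0,0,0],[0,0,0],[0,0,0],[0,0,0],[0,0,0],[0,0,0]]
R [[-0.001,0.001,-0.0079],[-0.001,0.001,-0.0079],[0,0,0],[0,0,0],[0,0,0],[0,0,0],[0,0,0],[0,0,0],[0,0,0],[0,0,0]]
```

>>> drive_tool(translation=[[-0.25,-0.96,0.08],[-0.25,-0.96,0.08],[-0.25,-0.96,0.08],[-0.22,-0.96,0.08],[-0.22,-0.96,0.08],[-0.22,-0.96,0.08],[-0.2,-0.96,0.08],[-0.2,-0.96,0.08],[-0.2,-0.96,0.08],[-0.2,-0.96,0.08]], rotation=[[-0.002,0.002,-0.01],[-0.002,0.002,-0.01],[-0.002,0.002,-0.01],[-0.002,0.002,-0.01],[-0.002,0.002,-0.01],[-0.002,0.002,-0.01],[-0.002,0.002,-0.01],[-0.002,0.002,-0.01],[-0.002,0.002,-0.01],[-0.002,0.002,-0.01]])

```text
time: 3.48
position: [355.7, 321.5, 185.7]
eef_rot: [3.134, 0.128, 0.007]
ft_force: [0.4, 0.2, 0.9]
finger_gap: 88.2
```

Run:
```python
from h import *
plan(340,343,190,4)
```

```text
t 3.48 pos [355.7 321.5 185.7] yaw 4.7 tilt 0.4 F [0.4 0.2 0.9] gap 88.2 q [ 0.69 -0.07  2.07 -0.01  1.14  2.18]
rows 2 delta [-15.7  21.5   4.3] dyaw -0.7
T [[-0.277,-0.454,-0.086],[-0.28,-0.452,-0.086],[0,0,0],[0,0,0],[0,0,0],[0,0,0],[0,0,0],[0,0,0],[0,0,0],[0,0,0]]
R [[0.003,-0.002,0.006],[0.003,-0.002,0.006],[0,0,0],[0,0,0],[0,0,0],[0,0,0],[0,0,0],[0,0,0],[0,0,0],[0,0,0]]
```

>>> drive_tool(translation=[[-0.3,-0.5,0],[-0.28,-0.45,0],[0,0,0],[0,0,0],[0,0,0],[0,0,0],[0,0,0],[0,0,0],[0,0,0],[0,0,0]], rotation=[[0,0,0.005],[0,0,0.005],[0,0,0],[0,0,0],[0,0,0],[0,0,0],[0,0,0],[0,0,0],[0,0,0],[0,0,0]])

```text
time: 4.32
position: [337.7, 344.9, 182.9]
eef_rot: [3.131, 0.119, 0.003]
ft_force: [0.6, 0.4, 0.7]
finger_gap: 88.3
```

```bash
cat >> h.py <<'E'
def rect(Q,zlo,zhi,cx,cy,r,show=True):
    m=(Q[...,2]>zlo)&(Q[...,2]<zhi)&(np.hypot(Q[...,0]-cx,Q[...,1]-cy)<r)
    q=Q[m]; rr=cv2.minAreaRect(q[:,:2].astype(np.float32)); e=np.percentile(q,[1,99],axis=0)
    print("n",len(q),"c",np.round(rr[0],1),"sz",np.round(rr[1],1),"ang",round(rr[2],1),"mid1-99",e.mean(0).round(1),"ext",(e[1]-e[0]).round(1),"zmed",np.median(q[:,2]).round(1)); return q
E
python3 - <<'E'
from h import *
where();s,p,Q=wrist("w2"); where()
np.save("Q2.npy",Q)
rect(Q,50,68,364,343,65); rect(Q,69,85,364,343,65)
b=Q[(abs(Q[...,2])<15)]; print(np.median(b[:,2]))
E
```

```text
t 4.32 pos [337.7 344.9 182.9] yaw 4.4 tilt 0.48 F [0.6 0.4 0.7] gap 88.3 q [ 0.75 -0.06  2.06 -0.01  1.14  2.25]
t 4.37 pos [337.7 345.  183. ] yaw 4.4 tilt 0.48 F [ 0.3 -0.3  0.6] gap 88.1 q [ 0.75 -0.06  2.06 -0.01  1.14  2.25]
n 6524 c [365.2 343.1] sz [88.5 60.2] ang 5.1 mid1-99 [366.1 343.3  57.4] ext [86.3 60.9  3.5] zmed 57.6
n 431 c [365.8 343.1] sz [18.9 19. ] ang 23.2 mid1-99 [365.7 343.2  71.2] ext [17.9 18.   3.8] zmed 71.5
-0.3030438432604683
```

View pics/w2.png

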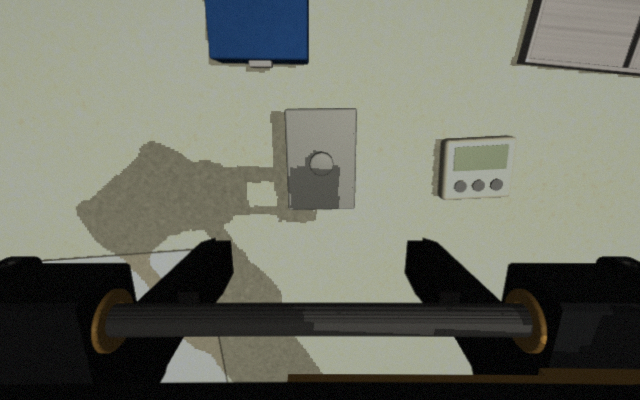

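Run:
```python
from h import *
plan(365.5,343.2,45,5.1,n=9)
```

```text
t 4.37 pos [337.7 345.  183. ] yaw 4.4 tilt 0.48 F [ 0.3 -0.3  0.6] gap 88.1 q [ 0.75 -0.06  2.06 -0.01  1.14  2.25]
rows 9 delta [  27.8   -1.8 -138. ] dyaw 0.7
T [[0.122,0.017,0.613],[0.122,0.017,0.613],[0.122,0.018,0.613],[0.122,0.018,0.613],[0.122,0.018,0.613],[0.122,0.018,0.613],[0.122,0.018,0.613],[0.122,0.018,0.613],[0.122,0.019,0.613],[0,0,0]]
R [[0.001,-0.0,-0.0014],[0.001,-0.0,-0.0014],[0.001,-0.0,-0.0014],[0.001,-0.0,-0.0014],[0.001,-0.0,-0.0014],[0.001,-0.0,-0.0014],[0.001,-0.0,-0.0014],[0.001,-0.0,-0.0014],[0.001,-0.0,-0.0014],[0,0,0]]
```

>>> drive_tool(translation=[[0.2,0.03,0.5],[0.2,0.03,0.6],[0.2,0.02,0.65],[0.2,0.02,0.65],[0.2,0.02,0.65],[0.1,0.02,0.65],[0.05,0.02,0.65],[0,0,0.6],[0,0,0.4],[0,0,0]], rotation=[[0.001,0,-0.0015],[0.001,0,-0.0015],[0.001,0,-0.0015],[0.001,0,-0.0015],[0.001,0,-0.0015],[0.001,0,-0.0015],[0.001,0,-0.0015],[0.001,0,-0.0015],[0.001,0,-0.0015],[0,0,0]])

```text
time: 5.2
position: [372.5, 344.4, 47.5]
eef_rot: [-3.131, -0.138, -0.013]
ft_force: [-0.9, 0.4, -0.0]
finger_gap: 88.0
```

Run:
```python
from h import *
plan(365.5,343.2,29,5.1,n=3)
```

```text
t 5.2 pos [372.5 344.4  47.5] yaw 5.1 tilt 0.64 F [-0.9  0.4 -0. ] gap 88.0 q [0.7  0.15 2.14 0.   0.85 2.18]
rows 3 delta [ -7.   -1.2 -18.5] dyaw 0.0
T [[-0.094,0.008,0.246],[-0.094,0.008,0.246],[-0.094,0.008,0.246],[0,0,0],[0,0,0],[0,0,0],[0,0,0],[0,0,0],[0,0,0],[0,0,0]]
R [[-0.002,-0.003,-0.0003],[-0.002,-0.003,-0.0003],[-0.002,-0.003,-0.0003],[0,0,0],[0,0,0],[0,0,0],[0,0,0],[0,0,0],[0,0,0],[0,0,0]]
```

>>> drive_tool(translation=[[-0.09,0.01,0.25],[-0.09,0.01,0.25],[-0.09,0.01,0.25],[0,0,0],[0,0,0],[0,0,0],[0,0,0],[0,0,0],[0,0,0],[0,0,0]], rotation=[[-0.002,-0.003,0],[-0.002,-0.003,0],[-0.003,-0.003,0],[0,0,0],[0,0,0],[0,0,0],[0,0,0],[0,0,0],[0,0,0],[0,0,0]])

```text
time: 6.03
position: [367.5, 345.4, 30.8]
eef_rot: [-3.135, -0.139, -0.006]
ft_force: [-0.8, -0.3, 0.3]
finger_gap: 88.0
```

>>> drive_tool(translation=[[0,0,0],[0,0,0],[0,0,0],[0,0,0],[0,0,0],[0,0,0],[0,0,0],[0,0,0],[0,0,0],[0,0,0]], rotation=[[0,0,0],[0,0,0],[0,0,0],[0,0,0],[0,0,0],[0,0,0],[0,0,0],[0,0,0],[0,0,0],[0,0,0]], claw=50, newtons=25)

```text
time: 6.87
position: [367.9, 345.5, 31.3]
eef_rot: [-3.135, -0.139, -0.008]
ft_force: [0.1, 0.9, -0.4]
finger_gap: 58.6
```

Run:
```python
from h import *
where()
```

```text
t 6.87 pos [367.9 345.5  31.3] yaw 5.1 tilt 0.34 F [ 0.1  0.9 -0.4] gap 58.6 q [ 0.7   0.17  2.15 -0.    0.82  2.19]
```

>>> drive_tool(translation=[[0,0,-0.3],[0,0,-0.6],[0,0,-0.6],[0.2,0.3,-0.4],[0.3,0.5,-0.1],[0.35,0.7,0],[0.35,0.75,0],[0.35,0.75,0],[0.35,0.75,0],[0.35,0.75,0]], rotation=[[0,0,0],[0,0,0],[0,0,0],[0,0,0.01],[0,0,0.01],[0,0,0.01],[0,0,0.01],[0,0,0.01],[0,0,0.01],[0,0,0.01]])

```text
time: 7.7
position: [430.0, 230.8, 84.7]
eef_rot: [-3.141, -0.032, -0.003]
ft_force: [-0.4, 0.0, -3.4]
finger_gap: 58.7
```

Run:
```python
from h import *
plan(519,114.5,80,-1.4,n=8)
```

```text
t 7.7 pos [430.  230.8  84.7] yaw 1.2 tilt 0.14 F [-0.4  0.  -3.4] gap 58.7 q [ 0.44  0.06  2.14 -0.    0.93  1.99]
rows 8 delta [  89.  -116.3   -4.7] dyaw -2.6
T [[0.433,0.59,0.023],[0.436,0.588,0.023],[0.439,0.585,0.023],[0.443,0.583,0.023],[0.446,0.58,0.023],[0.449,0.578,0.023],[0.452,0.575,0.023],[0.456,0.573,0.023],[0,0,0],[0,0,0]]
R [[-0.0,-0.0,0.0056],[-0.0,-0.0,0.0056],[-0.0,-0.0,0.0056],[-0.0,-0.0,0.0056],[-0.0,-0.0,0.0056],[-0.0,-0.0,0.0056],[-0.0,-0.0,0.0056],[-0.0,-0.0,0.0056],[0,0,0],[0,0,0]]
```

>>> drive_tool(translation=[[0.45,0.6,0.02],[0.45,0.6,0.02],[0.45,0.6,0.02],[0.45,0.6,0.02],[0.45,0.55,0.02],[0.45,0.5,0.02],[0.4,0.45,0.02],[0.3,0.3,0],[0,0,0],[0,0,0]], rotation=[[0,0,0.006],[0,0,0.006],[0,0,0.006],[0,0,0.006],[0,0,0.006],[0,0,0.006],[0,0,0.006],[0,0,0.006],[0,0,0],[0,0,0]])

```text
time: 8.53
position: [519.2, 109.5, 83.0]
eef_rot: [3.139, -0.065, 0.002]
ft_force: [-0.1, 0.0, -2.2]
finger_gap: 58.8
```

Run:
```python
from h import *
where()
s,p,Q=wrist("w3"); np.savez("w3.npz",p=p,Q=Q); plan(519,114.5,50,-1.4,n=5)
```

```text
t 8.53 pos [519.2 109.5  83. ] yaw -2.4 tilt 0.15 F [-0.1  0.  -2.2] gap 58.8 q [ 0.16  0.14  2.06 -0.    0.94  1.78]
t 8.58 pos [519.2 109.7  83. ] yaw -2.3 tilt 0.17 F [ 0.1 -0.6 -3.1] gap 58.7 q [ 0.16  0.14  2.06 -0.    0.94  1.78]
rows 5 delta [ -0.2   4.8 -33. ] dyaw 0.9
T [[-0.003,-0.039,0.264],[-0.003,-0.039,0.264],[-0.003,-0.039,0.264],[-0.003,-0.039,0.264],[-0.003,-0.039,0.264],[0,0,0],[0,0,0],[0,0,0],[0,0,0],[0,0,0]]
R [[0.0,-0.0,-0.0033],[0.0,-0.0,-0.0033],[0.0,-0.0,-0.0033],[0.0,-0.0,-0.0033],[0.0,-0.0,-0.0033],[0,0,0],[0,0,0],[0,0,0],[0,0,0],[0,0,0]]
```

View pics/w3.png

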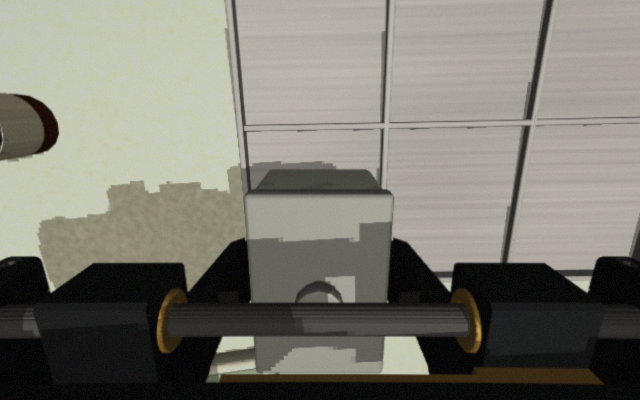

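```bash
cat >> h.py <<'E'
def wray(s,uv,z):
    c=vision.camera_params("wrist");T=toolT(s)@c["mount"]
    q=cv2.undistortPoints(np.array(uv,float).reshape(-1,1,2),c["mtx"],c["distortion"]).reshape(-1,2)
    D=np.c_[q[:,0],-q[:,1],-np.ones(len(q))]@T[:3,:3].T
    return T[:3,3]+D*((z-T[2,3])/D[:,2])[:,None]
def t2w(x,y,t=(556.5,15.5),yaw=-1.4):
    a=np.radians(yaw); return np.array([t[0]+x*np.cos(a)-y*np.sin(a), t[1]+x*np.sin(a)+y*np.cos(a)])
E
python3 - <<'E'
from h import *
s=robot.sense()
print(wray(s,[[385,124],[530,121.5]],10).round(1), t2w(16,49),t2w(16,-49))
z=np.load("w3.npz");p=z["p"]
c=cv2.resize(p[60:150,220:380],None,fx=5,fy=5,interpolation=cv2.INTER_CUBIC); cv2.imwrite("pics/w3a.png",c[:,:,::-1])
c=cv2.resize(p[60:150,370:560],None,fx=4,fy=4,interpolation=cv2.INTER_CUBIC); cv2.imwrite("pics/w3b.png",c[:,:,::-1])
E
```

```text
[[579.4  61.5  10. ]
 [576.7 -34.8  10. ]] [573.69240057  64.09445815] [571.29804711 -33.87628785]
```

View pics/w3b.png

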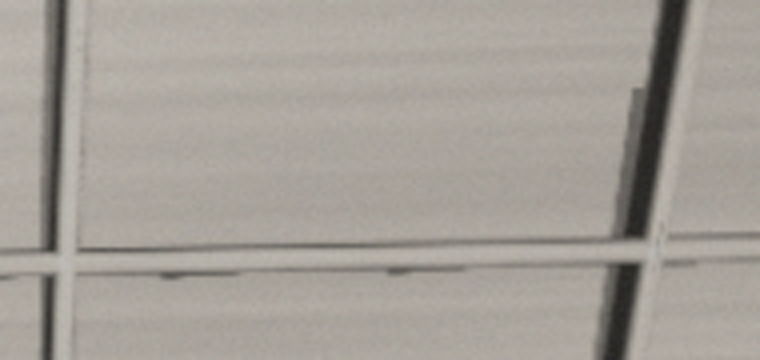

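Run:
```python
from h import *
s=robot.sense()
W=wray(s,[[386.4,126],[533,122]],10);print(W.round(1))
d=W[0]-W[1]; a=np.arctan2(-d[0],d[1]); print(np.degrees(a)); m=W.mean(0)[:2]; print(m-16*np.array([np.cos(a),np.sin(a)]))
# depth at ribs
Q=np.load("w3.npz")["Q"]; print(Q[126,387],Q[122,533],Q[100,450],Q[180,450])
```

```text
[[578.   60.5  10. ]
 [576.2 -36.9  10. ]]
-1.0511764713093854
[561.13943035  12.1162624 ]
[577.9023507   59.66778978   8.8470504 ] [576.23119209 -36.56167305  10.71240668] [592.74937064  16.66900812   3.97523185] [536.99495064  11.95093331   3.23831566]
```

View pics/w3a.png

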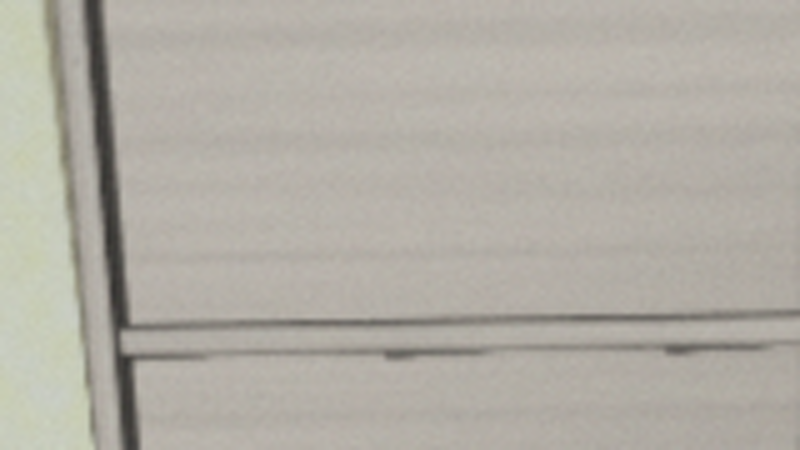

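>>> drive_tool(translation=[[0.04,-0.04,0.3],[0.04,-0.04,0.4],[0,0,0.4],[0,0,0.35],[0,0,0.25],[0,0,0.1],[0,0,0],[0,0,0],[0,0,0],[0,0,0]], rotation=[[0,0,-0.005],[0,0,-0.005],[0,0,-0.005],[0,0,0],[0,0,0],[0,0,0],[0,0,0],[0,0,0],[0,0,0],[0,0,0]])

```text
time: 9.42
position: [519.6, 114.2, 35.1]
eef_rot: [3.137, -0.028, -0.001]
ft_force: [-1.5, -1.2, 2.3]
finger_gap: 58.9
```

Run:
```python
from h import *
plan(521.5,112,36,-1.2,n=3)
```

```text
t 9.42 pos [519.6 114.2  35.1] yaw -1.0 tilt 0.24 F [-1.5 -1.2  2.3] gap 58.9 q [ 0.17  0.21  2.08 -0.01  0.85  1.76]
rows 3 delta [ 1.9 -2.2  0.9] dyaw -0.2
T [[0.025,0.029,-0.012],[0.026,0.029,-0.012],[0.026,0.029,-0.012],[0,0,0],[0,0,0],[0,0,0],[0,0,0],[0,0,0],[0,0,0],[0,0,0]]
R [[0.001,0.0,0.0011],[0.001,0.0,0.0011],[0.001,0.0,0.0011],[0,0,0],[0,0,0],[0,0,0],[0,0,0],[0,0,0],[0,0,0],[0,0,0]]
```

>>> drive_tool(translation=[[0,0,0],[0,0,0],[0,0,0],[0,0,0],[0,0,0],[0,0,0],[0,0,0],[0,0,-0.3],[0,0,-0.6],[0,0,-0.8]], rotation=[[0,0,0],[0,0,0],[0,0,0],[0,0,0],[0,0,0],[0,0,0],[0,0,0],[0,0,0],[0,0,0],[0,0,0]], claw=80)

```text
time: 10.25
position: [516.0, 114.4, 74.4]
eef_rot: [3.137, -0.028, -0.014]
ft_force: [-0.2, -0.4, 0.4]
finger_gap: 80.0
```

Run:
```python
from h import *
plan(565,308,170,0,n=10)
```

```text
t 10.25 pos [516.  114.4  74.4] yaw -1.0 tilt 0.58 F [-0.2 -0.4  0.4] gap 80.0 q [ 0.17  0.16  2.06 -0.    0.93  1.76]
rows 10 delta [ 49.  193.6  95.6] dyaw 1.0
T [[0.182,-0.778,-0.382],[0.184,-0.778,-0.382],[0.185,-0.777,-0.382],[0.187,-0.777,-0.382],[0.188,-0.777,-0.382],[0.189,-0.776,-0.382],[0.191,-0.776,-0.382],[0.192,-0.776,-0.382],[0.193,-0.775,-0.382],[0.195,-0.775,-0.382]]
R [[0.0,0.001,-0.0018],[0.0,0.001,-0.0018],[0.0,0.001,-0.0018],[0.0,0.001,-0.0018],[0.0,0.001,-0.0018],[0.0,0.001,-0.0018],[0.0,0.001,-0.0018],[0.0,0.001,-0.0018],[0.0,0.001,-0.0018],[0.0,0.001,-0.0018]]
```

>>> drive_tool(translation=[[0,0,-0.9],[0.1,-0.2,-0.9],[0.2,-0.9,-0.8],[0.2,-0.95,-0.6],[0.2,-0.95,-0.3],[0.2,-0.95,-0.2],[0.2,-0.95,0],[0.2,-0.95,0],[0.2,-0.95,0],[0.2,-0.8,0]], rotation=[[0,0.001,-0.002],[0,0.001,-0.002],[0,0.001,-0.002],[0,0.001,-0.002],[0,0.001,-0.002],[0,0.001,-0.002],[0,0.001,-0.002],[0,0.001,-0.002],[0,0.001,-0.002],[0,0.001,-0.002]])

```text
time: 11.08
position: [564.9, 309.6, 184.2]
eef_rot: [3.141, -0.006, 0.023]
ft_force: [0.5, -0.4, -0.7]
finger_gap: 80.3
```

Run:
```python
from h import *
plan(565,309,170,0,n=2)
```

```text
t 11.08 pos [564.9 309.6 184.2] yaw -0.2 tilt 0.83 F [ 0.5 -0.4 -0.7] gap 80.3 q [ 0.47  0.24  1.74 -0.01  1.15  2.04]
rows 2 delta [  0.1  -0.6 -14.2] dyaw 0.2
T [[0.001,0.012,0.284],[0.001,0.012,0.284],[0,0,0],[0,0,0],[0,0,0],[0,0,0],[0,0,0],[0,0,0],[0,0,0],[0,0,0]]
R [[0.0,-0.007,-0.0019],[0.0,-0.007,-0.0019],[0,0,0],[0,0,0],[0,0,0],[0,0,0],[0,0,0],[0,0,0],[0,0,0],[0,0,0]]
```

>>> drive_tool(translation=[[0,0.1,0.2],[0,0,0.3],[0,0,0.1],[0,0,0],[0,0,0],[0,0,0],[0,0,0],[0,0,0],[0,0,0],[0,0,0]], rotation=[[0,-0.007,0],[0,-0.007,0],[0,0,0],[0,0,0],[0,0,0],[0,0,0],[0,0,0],[0,0,0],[0,0,0],[0,0,0]])

```text
time: 11.92
position: [564.6, 305.7, 169.2]
eef_rot: [3.141, -0.007, -0.001]
ft_force: [-0.4, -0.1, 0.1]
finger_gap: 80.2
```

Run:
```python
from h import *
where();s,p,Q=wrist("w4")
np.save("Q4.npy",Q)
q=rect(Q,30,100,585,309,50); rect(Q,68,100,585,309,50); rect(Q,50,68,585,309,50)
plan(585,309,60,0,n=7)
```

```text
t 11.92 pos [564.6 305.7 169.2] yaw -0.2 tilt 0.08 F [-0.4 -0.1  0.1] gap 80.2 q [ 0.46  0.25  1.75 -0.    1.14  2.03]
n 1950 c [588.6 306.2] sz [39.2 39.7] ang 79.6 mid1-99 [589.1 306.3  62.1] ext [37.8 36.8 56. ] zmed 62.5
n 663 c [588.4 306.2] sz [20.9 22.1] ang 88.1 mid1-99 [588.5 306.2  80.2] ext [21.  20.7 20.5] zmed 76.9
n 1153 c [588.4 306.2] sz [39.2 39.2] ang 80.0 mid1-99 [588.6 306.3  59.4] ext [38.  37.  13.4] zmed 60.7
t 11.97 pos [564.6 305.8 169.2] yaw -0.2 tilt 0.07 F [ 0.3 -0.2 -0.3] gap 79.8 q [ 0.46  0.25  1.75 -0.    1.14  2.03]
rows 7 delta [  20.4    3.2 -109.2] dyaw 0.2
T [[0.116,-0.019,0.624],[0.116,-0.019,0.624],[0.116,-0.019,0.624],[0.116,-0.018,0.624],[0.117,-0.018,0.624],[0.117,-0.018,0.624],[0.117,-0.018,0.624],[0,0,0],[0,0,0],[0,0,0]]
R [[0.0,0.0,-0.0006],[0.0,0.0,-0.0006],[0.0,0.0,-0.0006],[0.0,0.0,-0.0006],[0.0,0.0,-0.0006],[0.0,0.0,-0.0006],[0.0,0.0,-0.0006],[0,0,0],[0,0,0],[0,0,0]]
```

View pics/w4.png

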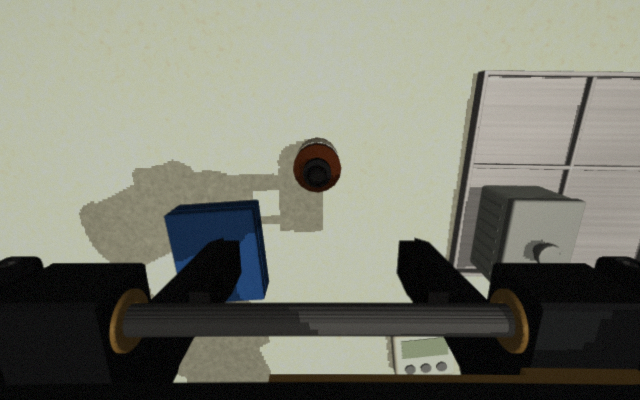

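>>> drive_tool(translation=[[0.3,0,0.4],[0.3,0,0.6],[0.25,0,0.7],[0.05,0,0.7],[0,0,0.7],[0,0,0.7],[0,0,0.5],[0,0,0.3],[0,0,0],[0,0,0]], rotation=[[0,0,0],[0,0,0],[0,0,0],[0,0,0],[0,0,0],[0,0,0],[0,0,0],[0,0,0],[0,0,0],[0,0,0]])

```text
time: 12.8
position: [592.0, 305.1, 40.2]
eef_rot: [3.14, -0.007, -0.002]
ft_force: [0.2, -0.7, 0.1]
finger_gap: 80.2
```

Run:
```python
from h import *
plan(588.5,306.2,31,0,n=3)
```

```text
t 12.8 pos [592.  305.1  40.2] yaw -0.2 tilt 0.12 F [ 0.2 -0.7  0.1] gap 80.2 q [ 0.44  0.43  1.78 -0.    0.94  2.01]
rows 3 delta [-3.5  1.1 -9.2] dyaw 0.2
T [[-0.047,-0.015,0.123],[-0.047,-0.015,0.123],[-0.047,-0.015,0.123],[0,0,0],[0,0,0],[0,0,0],[0,0,0],[0,0,0],[0,0,0],[0,0,0]]
R [[0.001,0.0,-0.0014],[0.001,0.0,-0.0014],[0.001,0.0,-0.0014],[0,0,0],[0,0,0],[0,0,0],[0,0,0],[0,0,0],[0,0,0],[0,0,0]]
```

>>> drive_tool(translation=[[-0.07,-0.02,0.16],[-0.07,-0.02,0.14],[0,0,0.05],[0,0,0],[0,0,0],[0,0,0],[0,0,0],[0,0,0],[0,0,0],[0,0,0]], rotation=[[0,0,0],[0,0,0],[0,0,0],[0,0,0],[0,0,0],[0,0,0],[0,0,0],[0,0,0],[0,0,0],[0,0,0]], claw=30, newtons=15)

```text
time: 13.63
position: [591.2, 307.9, 35.8]
eef_rot: [-3.14, 0.006, -0.01]
ft_force: [0.5, -0.3, -1.3]
finger_gap: 39.4
```

Run:
```python
from h import *
plan(617.5,12,90,-1.2)
```

```text
t 13.63 pos [591.2 307.9  35.8] yaw -0.2 tilt 0.38 F [ 0.5 -0.3 -1.3] gap 39.4 q [ 0.44  0.43  1.79 -0.    0.92  2.02]
rows 13 delta [  26.3 -295.9   54.2] dyaw -1.0
T [[0.084,0.91,-0.167],[0.085,0.91,-0.167],[0.087,0.91,-0.167],[0.088,0.91,-0.167],[0.089,0.91,-0.167],[0.09,0.91,-0.167],[0.092,0.91,-0.167],[0.093,0.909,-0.167],[0.094,0.909,-0.167],[0.095,0.909,-0.167]]
R [[-0.0,-0.0,0.0013],[-0.0,-0.0,0.0013],[-0.0,-0.0,0.0013],[-0.0,-0.0,0.0013],[-0.0,-0.0,0.0013],[-0.0,-0.0,0.0013],[-0.0,-0.0,0.0013],[-0.0,-0.0,0.0013],[-0.0,-0.0,0.0013],[-0.0,-0.0,0.0013]]
T [[0.096,0.909,-0.167],[0.098,0.909,-0.167],[0.099,0.909,-0.167],[0,0,0],[0,0,0],[0,0,0],[0,0,0],[0,0,0],[0,0,0],[0,0,0]]
R [[-0.0,-0.0,0.0013],[-0.0,-0.0,0.0013],[-0.0,-0.0,0.0013],[0,0,0],[0,0,0],[0,0,0],[0,0,0],[0,0,0],[0,0,0],[0,0,0]]
```

>>> drive_tool(translation=[[0,0,-0.2],[0,0,-0.4],[0,0,-0.5],[0.05,0.3,-0.4],[0.1,0.5,-0.2],[0.1,0.7,0],[0.1,0.8,0],[0.1,0.85,0],[0.1,0.85,0],[0.1,0.85,0]], rotation=[[0,0,0.001],[0,0,0.001],[0,0,0.001],[0,0,0.001],[0,0,0.001],[0,0,0.001],[0,0,0.001],[0,0,0.001],[0,0,0.001],[0,0,0.001]], newtons=20)

```text
time: 14.47
position: [609.8, 182.0, 89.9]
eef_rot: [-3.137, 0.013, -0.025]
ft_force: [0.6, -1.5, -1.1]
finger_gap: 39.5
```

Run:
```python
from h import *
plan(620,12,75,-1.2,n=9)
```

```text
t 14.47 pos [609.8 182.   89.9] yaw -0.5 tilt 0.95 F [ 0.6 -1.5 -1.1] gap 39.5 q [0.25 0.31 1.84 0.   0.98 1.83]
rows 9 delta [  10.2 -170.   -14.9] dyaw -0.7
T [[0.052,0.755,0.066],[0.053,0.755,0.066],[0.054,0.755,0.066],[0.055,0.755,0.066],[0.056,0.755,0.066],[0.057,0.755,0.066],[0.058,0.755,0.066],[0.059,0.754,0.066],[0.06,0.754,0.066],[0,0,0]]
R [[-0.001,-0.002,0.0014],[-0.001,-0.002,0.0014],[-0.001,-0.002,0.0014],[-0.001,-0.002,0.0014],[-0.001,-0.002,0.0014],[-0.001,-0.002,0.0014],[-0.001,-0.002,0.0014],[-0.001,-0.002,0.0014],[-0.001,-0.002,0.0014],[0,0,0]]
```

>>> drive_tool(translation=[[0,0.85,0.07],[0,0.85,0.07],[0.05,0.85,0.07],[0.05,0.85,0.07],[0.05,0.8,0.07],[0.05,0.7,0.07],[0.05,0.6,0.07],[0.05,0.4,0.07],[0.05,0.15,0.07],[0,0,0]], rotation=[[-0.001,-0.002,0.002],[-0.001,-0.002,0.002],[-0.001,-0.002,0.002],[-0.001,-0.002,0.002],[-0.001,-0.002,0.002],[-0.001,-0.002,0.002],[-0.001,-0.002,0.002],[-0.001,-0.002,0.002],[0,0,0],[0,0,0]])

```text
time: 15.3
position: [619.4, 7.4, 85.2]
eef_rot: [3.135, -0.056, 0.021]
ft_force: [-0.7, -0.2, -1.5]
finger_gap: 39.3
```

Run:
```python
from h import *
plan(620,12,46,-1.2,n=5)
```

```text
t 15.3 pos [619.4   7.4  85.2] yaw -2.0 tilt 0.86 F [-0.7 -0.2 -1.5] gap 39.3 q [-0.02  0.29  1.88 -0.01  0.96  1.59]
rows 5 delta [  0.6   4.6 -39.2] dyaw 0.8
T [[0.003,-0.037,0.314],[0.003,-0.037,0.314],[0.003,-0.037,0.314],[0.003,-0.037,0.314],[0.004,-0.037,0.314],[0,0,0],[0,0,0],[0,0,0],[0,0,0],[0,0,0]]
R [[0.001,-0.003,-0.0029],[0.001,-0.003,-0.0029],[0.001,-0.003,-0.0029],[0.001,-0.003,-0.0029],[0.001,-0.003,-0.0029],[0,0,0],[0,0,0],[0,0,0],[0,0,0],[0,0,0]]
```

>>> drive_tool(translation=[[0,-0.06,0.3],[0,-0.06,0.35],[0,-0.04,0.35],[0,0,0.25],[0,0,0.15],[0,0,0.05],[0,0,0],[0,0,0],[0,0,0],[0,0,0]], rotation=[[0.001,-0.005,-0.005],[0.001,-0.005,-0.005],[0.001,-0.004,-0.004],[0,0,0],[0,0,0],[0,0,0],[0,0,0],[0,0,0],[0,0,0],[0,0,0]])

```text
time: 16.13
position: [618.6, 15.9, 43.7]
eef_rot: [3.14, -0.024, -0.007]
ft_force: [-1.2, 0.5, -0.7]
finger_gap: 39.4
```

Run:
```python
from h import *
plan(620,12,40,-1.2,n=4)
```

```text
t 16.13 pos [618.6  15.9  43.7] yaw -0.9 tilt 0.28 F [-1.2  0.5 -0.7] gap 39.4 q [-0.01  0.35  1.89 -0.    0.91  1.57]
rows 4 delta [ 1.4 -3.9 -3.7] dyaw -0.3
T [[0.014,0.039,0.037],[0.015,0.039,0.037],[0.015,0.039,0.037],[0.015,0.039,0.037],[0,0,0],[0,0,0],[0,0,0],[0,0,0],[0,0,0],[0,0,0]]
R [[0.0,0.001,0.0014],[0.0,0.001,0.0014],[0.0,0.001,0.0014],[0.0,0.001,0.0014],[0,0,0],[0,0,0],[0,0,0],[0,0,0],[0,0,0],[0,0,0]]
```

>>> drive_tool(translation=[[0.02,0.05,0.04],[0.02,0.05,0.04],[0,0.05,0.04],[0,0,0.04],[0,0,0.03],[0,0,0],[0,0,0],[0,0,0],[0,0,0],[0,0,0]], rotation=[[0,0,0],[0,0,0],[0,0,0],[0,0,0],[0,0,0],[0,0,0],[0,0,0],[0,0,0],[0,0,0],[0,0,0]])

```text
time: 16.97
position: [621.0, 11.2, 40.3]
eef_rot: [3.14, -0.025, -0.002]
ft_force: [-0.0, -0.7, -0.9]
finger_gap: 39.2
```

>>> drive_tool(translation=[[0,0,0.02],[0,0,0],[0,0,0],[0,0,0],[0,0,0],[0,0,0],[0,0,-0.3],[0,0,-0.7],[0,0,-0.9],[0,0,-0.9]], rotation=[[0,0,0],[0,0,0],[0,0,0],[0,0,0],[0,0,0],[0,0,0],[0,0,0],[0,0,0],[0,0,0],[0,0,0]], claw=64)

```text
time: 17.8
position: [616.6, 11.5, 107.1]
eef_rot: [3.14, -0.025, -0.02]
ft_force: [-0.1, -0.2, 0.5]
finger_gap: 63.8
```

Run:
```python
from h import *
plan(350,-326,180,-1.2,n=18)
```

```text
t 17.8 pos [616.6  11.5 107.1] yaw -0.9 tilt 0.75 F [-0.1 -0.2  0.5] gap 63.8 q [-0.02  0.27  1.85 -0.    1.03  1.57]
rows 18 delta [-266.6 -337.5   72.9] dyaw -0.3
T [[-0.58,0.759,-0.162],[-0.58,0.76,-0.162],[-0.58,0.76,-0.162],[-0.58,0.76,-0.162],[-0.58,0.76,-0.162],[-0.579,0.76,-0.162],[-0.579,0.76,-0.162],[-0.579,0.761,-0.162],[-0.579,0.761,-0.162],[-0.578,0.761,-0.162]]
R [[0.0,0.001,0.0003],[0.0,0.001,0.0003],[0.0,0.001,0.0003],[0.0,0.001,0.0003],[0.0,0.001,0.0003],[0.0,0.001,0.0003],[0.0,0.001,0.0003],[0.0,0.001,0.0003],[0.0,0.001,0.0003],[0.0,0.001,0.0003]]
T [[-0.578,0.761,-0.162],[-0.578,0.761,-0.162],[-0.578,0.761,-0.162],[-0.578,0.762,-0.162],[-0.577,0.762,-0.162],[-0.577,0.762,-0.162],[-0.577,0.762,-0.162],[-0.577,0.762,-0.162],[0,0,0],[0,0,0]]
R [[0.0,0.001,0.0003],[0.0,0.001,0.0003],[0.0,0.001,0.0003],[0.0,0.001,0.0003],[0.0,0.001,0.0003],[0.0,0.001,0.0003],[0.0,0.001,0.0003],[0.0,0.001,0.0003],[0,0,0],[0,0,0]]
```

>>> drive_tool(translation=[[-0.1,0.1,-0.9],[-0.5,0.7,-0.8],[-0.58,0.76,-0.4],[-0.58,0.76,-0.2],[-0.58,0.76,-0.1],[-0.58,0.76,0],[-0.58,0.76,0],[-0.58,0.76,0],[-0.58,0.76,0],[-0.58,0.76,0]], rotation=[[0,0.001,0],[0,0.001,0],[0,0.001,0],[0,0.001,0],[0,0.001,0],[0,0.001,0],[0,0.001,0],[0,0.001,0],[0,0.001,0],[0,0.001,0]], claw=80)

```text
time: 18.63
position: [487.5, -162.1, 186.3]
eef_rot: [3.137, -0.012, 0.034]
ft_force: [-1.2, -1.5, -0.1]
finger_gap: 80.1
```

Run:
```python
from h import *
plan(348,-326,185,0,n=9)
```

```text
t 18.63 pos [ 487.5 -162.1  186.3] yaw -0.4 tilt 1.27 F [-1.2 -1.5 -0.1] gap 80.1 q [-0.37 -0.02  2.02  0.    1.12  1.2 ]
rows 9 delta [-139.5 -163.9   -1.3] dyaw 0.4
T [[-0.614,0.733,0.006],[-0.615,0.733,0.006],[-0.615,0.732,0.006],[-0.616,0.732,0.006],[-0.617,0.731,0.006],[-0.617,0.731,0.006],[-0.618,0.73,0.006],[-0.619,0.729,0.006],[-0.619,0.729,0.006],[0,0,0]]
R [[0.001,-0.002,-0.0009],[0.001,-0.002,-0.0009],[0.001,-0.002,-0.0009],[0.001,-0.002,-0.0009],[0.001,-0.002,-0.0009],[0.001,-0.002,-0.0009],[0.001,-0.002,-0.0009],[0.001,-0.002,-0.0009],[0.001,-0.002,-0.0009],[0,0,0]]
```

>>> drive_tool(translation=[[-0.6,0.73,0],[-0.6,0.73,0],[-0.6,0.73,0],[-0.6,0.73,0],[-0.6,0.73,0],[-0.6,0.7,0],[-0.55,0.65,0],[-0.4,0.5,0],[-0.2,0.25,0],[0,0,0]], rotation=[[0.001,-0.003,0],[0.001,-0.003,0],[0.001,-0.003,0],[0.001,-0.003,0],[0.001,-0.003,0],[0.001,-0.002,0],[0.001,-0.002,0],[0.001,-0.002,0],[0,0,0],[0,0,0]])

```text
time: 19.47
position: [358.9, -314.6, 193.0]
eef_rot: [3.138, -0.018, 0.012]
ft_force: [0.2, -0.3, -0.4]
finger_gap: 80.0
```

Run:
```python
from h import *
where();s,p,Q=wrist("w5")
rect(Q,84,100,372,-326,50); rect(Q,30,84,372,-326,50)
plan(373,-326,70,0,n=7)
```

```text
t 19.47 pos [ 358.9 -314.6  193. ] yaw -0.7 tilt 0.48 F [ 0.2 -0.3 -0.4] gap 80.0 q [-0.77 -0.09  2.07  0.    1.15  0.81]
n 3644 c [ 373.4 -327.9] sz [55.9 55.6] ang 3.2 mid1-99 [ 373.8 -327.6   89.9] ext [52.  51.4  6.5] zmed 91.5
n 315 c [ 391.1 -326.7] sz [20.7 54.8] ang 3.4 mid1-99 [ 391.7 -326.8   57.4] ext [18.8 50.5 52.8] zmed 56.0
t 19.52 pos [ 359.4 -314.2  193. ] yaw -0.7 tilt 0.5 F [-0.4 -0.4  0.6] gap 79.9 q [-0.77 -0.09  2.07  0.    1.15  0.81]
rows 7 delta [  13.6  -11.8 -123. ] dyaw 0.7
T [[0.078,0.067,0.703],[0.078,0.067,0.703],[0.078,0.067,0.703],[0.078,0.067,0.703],[0.078,0.067,0.703],[0.078,0.067,0.703],[0.078,0.067,0.703],[0,0,0],[0,0,0],[0,0,0]]
R [[0.0,-0.001,-0.0016],[0.0,-0.001,-0.0016],[0.0,-0.001,-0.0016],[0.0,-0.001,-0.0016],[0.0,-0.001,-0.0016],[0.0,-0.001,-0.0016],[0.0,-0.001,-0.0016],[0,0,0],[0,0,0],[0,0,0]]
```

View pics/w5.png

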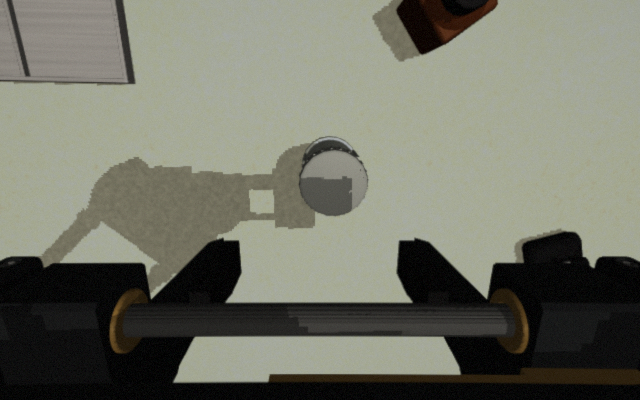

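>>> drive_tool(translation=[[0.2,0.2,0.4],[0.2,0.2,0.6],[0.1,0.1,0.6],[0,0,0.7],[0,0,0.7],[0,0,0.6],[0,0,0.4],[0,0,0.2],[0,0,0],[0,0,0]], rotation=[[0,-0.002,0],[0,-0.002,0],[0,-0.002,0],[0,-0.002,0],[0,0,0],[0,0,0],[0,0,0],[0,0,0],[0,0,0],[0,0,0]], claw=84)

```text
time: 20.35
position: [382.1, -323.4, 81.0]
eef_rot: [3.138, -0.003, 0.007]
ft_force: [0.6, -0.4, 0.3]
finger_gap: 83.4
```

Run:
```python
from h import *
plan(373.5,-327.8,61,-1.2,n=3)
```

```text
t 20.35 pos [ 382.1 -323.4   81. ] yaw -0.1 tilt 0.32 F [ 0.6 -0.4  0.3] gap 83.4 q [-0.75  0.09  2.12  0.    0.92  0.82]
rows 3 delta [ -8.6  -4.4 -20. ] dyaw -1.1
T [[-0.114,0.059,0.267],[-0.114,0.059,0.267],[-0.113,0.06,0.267],[0,0,0],[0,0,0],[0,0,0],[0,0,0],[0,0,0],[0,0,0],[0,0,0]]
R [[0.001,-0.001,0.0063],[0.001,-0.001,0.0063],[0.001,-0.001,0.0063],[0,0,0],[0,0,0],[0,0,0],[0,0,0],[0,0,0],[0,0,0],[0,0,0]]
```

>>> drive_tool(translation=[[-0.12,0.07,0.2],[-0.12,0.07,0.25],[-0.11,0.05,0.25],[0,0,0.1],[0,0,0],[0,0,0],[0,0,0],[0,0,0],[0,0,0],[0,0,0]], rotation=[[0.001,-0.001,0.006],[0.001,-0.001,0.006],[0.001,-0.001,0.006],[0,0,0],[0,0,0],[0,0,0],[0,0,0],[0,0,0],[0,0,0],[0,0,0]])

```text
time: 21.18
position: [374.6, -331.1, 62.7]
eef_rot: [3.136, -0.036, 0.01]
ft_force: [-0.2, -0.2, 0.5]
finger_gap: 83.9
```

>>> drive_tool(translation=[[0,0,0],[0,0,0],[0,0,0],[0,0,0],[0,0,0],[0,0,0],[0,0,0],[0,0,0],[0,0,0],[0,0,0]], rotation=[[0,0,0],[0,0,0],[0,0,0],[0,0,0],[0,0,0],[0,0,0],[0,0,0],[0,0,0],[0,0,0],[0,0,0]], claw=45)

```text
time: 22.02
position: [375.1, -330.9, 63.3]
eef_rot: [3.136, -0.035, 0.011]
ft_force: [-0.1, 0.2, 0.8]
finger_gap: 54.9
```

Run:
```python
from h import *
plan(517.5,14,150,-1.2,n=16)
```

```text
t 22.02 pos [ 375.1 -330.9   63.3] yaw -1.3 tilt 0.51 F [-0.1  0.2  0.8] gap 54.9 q [-0.77  0.11  2.14  0.    0.88  0.82]
rows 16 delta [142.4 344.9  86.7] dyaw 0.1
T [[0.337,-0.87,-0.217],[0.337,-0.87,-0.217],[0.337,-0.87,-0.217],[0.337,-0.87,-0.217],[0.337,-0.87,-0.217],[0.337,-0.87,-0.217],[0.337,-0.87,-0.217],[0.337,-0.87,-0.217],[0.337,-0.87,-0.217],[0.337,-0.87,-0.217]]
R [[0.0,-0.0,-0.0001],[0.0,-0.0,-0.0001],[0.0,-0.0,-0.0001],[0.0,-0.0,-0.0001],[0.0,-0.0,-0.0001],[0.0,-0.0,-0.0001],[0.0,-0.0,-0.0001],[0.0,-0.0,-0.0001],[0.0,-0.0,-0.0001],[0.0,-0.0,-0.0001]]
T [[0.337,-0.87,-0.217],[0.337,-0.87,-0.217],[0.338,-0.87,-0.217],[0.338,-0.87,-0.217],[0.338,-0.87,-0.217],[0.338,-0.869,-0.217],[0,0,0],[0,0,0],[0,0,0],[0,0,0]]
R [[0.0,-0.0,-0.0001],[0.0,-0.0,-0.0001],[0.0,-0.0,-0.0001],[0.0,-0.0,-0.0001],[0.0,-0.0,-0.0001],[0.0,-0.0,-0.0001],[0,0,0],[0,0,0],[0,0,0],[0,0,0]]
```

>>> drive_tool(translation=[[0,0,-0.3],[0,0,-0.5],[0,0,-0.6],[0.15,-0.4,-0.4],[0.25,-0.6,-0.1],[0.34,-0.8,0],[0.34,-0.87,0],[0.34,-0.87,0],[0.34,-0.87,0],[0.34,-0.87,0]], rotation=[[0,0,0],[0,0,0],[0,0,0],[0,0,0],[0,0,0],[0,0,0],[0,0,0],[0,0,0],[0,0,0],[0,0,0]])

```text
time: 22.85
position: [431.4, -195.1, 115.7]
eef_rot: [3.136, -0.05, 0.013]
ft_force: [0.3, -0.1, -1.9]
finger_gap: 55.3
```

Run:
```python
from h import *
plan(519,14,115,-1.2,n=11)
```

```text
t 22.85 pos [ 431.4 -195.1  115.7] yaw -1.8 tilt 0.55 F [ 0.3 -0.1 -1.9] gap 55.3 q [-0.48 -0.01  2.15 -0.    0.99  1.13]
rows 11 delta [ 87.6 209.1  -0.7] dyaw 0.6
T [[0.294,-0.77,0.003],[0.295,-0.77,0.003],[0.296,-0.769,0.003],[0.296,-0.769,0.003],[0.297,-0.769,0.003],[0.298,-0.768,0.003],[0.299,-0.768,0.003],[0.299,-0.768,0.003],[0.3,-0.768,0.003],[0.301,-0.767,0.003]]
R [[0.0,-0.001,-0.001],[0.0,-0.001,-0.001],[0.0,-0.001,-0.001],[0.0,-0.001,-0.001],[0.0,-0.001,-0.001],[0.0,-0.001,-0.001],[0.0,-0.001,-0.001],[0.0,-0.001,-0.001],[0.0,-0.001,-0.001],[0.0,-0.001,-0.001]]
T [[0.302,-0.767,0.003],[0,0,0],[0,0,0],[0,0,0],[0,0,0],[0,0,0],[0,0,0],[0,0,0],[0,0,0],[0,0,0]]
R [[0.0,-0.001,-0.001],[0,0,0],[0,0,0],[0,0,0],[0,0,0],[0,0,0],[0,0,0],[0,0,0],[0,0,0],[0,0,0]]
```

>>> drive_tool(translation=[[0.33,-0.9,0],[0.33,-0.9,0],[0.33,-0.9,0],[0.33,-0.9,0],[0.33,-0.9,0],[0.33,-0.85,0],[0.3,-0.7,0],[0.2,-0.5,0],[0.1,-0.3,0],[0,0,0]], rotation=[[0,-0.001,-0.001],[0,-0.001,-0.001],[0,-0.001,-0.001],[0,-0.001,-0.001],[0,-0.001,-0.001],[0,-0.001,-0.001],[0,-0.001,-0.001],[0,-0.001,-0.001],[0,0,0],[0,0,0]])

```text
time: 23.68
position: [502.7, -5.7, 119.3]
eef_rot: [3.139, -0.028, 0.005]
ft_force: [-0.8, 0.0, -1.7]
finger_gap: 55.2
```

Run:
```python
from h import *
where()
s,p,Q=wrist("w6"); plan(519,14,75,-1.2,n=6)
```

```text
t 23.68 pos [502.7  -5.7 119.3] yaw -1.0 tilt 0.23 F [-0.8  0.  -1.7] gap 55.2 q [-0.06  0.05  2.09 -0.    1.    1.53]
t 23.73 pos [502.5  -6.3 119.3] yaw -1.0 tilt 0.23 F [-0.9 -0.2 -1.1] gap 55.3 q [-0.06  0.04  2.09 -0.    1.    1.53]
rows 6 delta [ 16.5  20.3 -44.3] dyaw -0.2
T [[0.108,-0.137,0.295],[0.108,-0.138,0.295],[0.108,-0.138,0.295],[0.108,-0.138,0.295],[0.107,-0.138,0.295],[0.107,-0.138,0.295],[0,0,0],[0,0,0],[0,0,0],[0,0,0]]
R [[0.0,-0.001,0.0004],[0.0,-0.001,0.0004],[0.0,-0.001,0.0004],[0.0,-0.001,0.0004],[0.0,-0.001,0.0004],[0.0,-0.001,0.0004],[0,0,0],[0,0,0],[0,0,0],[0,0,0]]
```

View pics/w6.png

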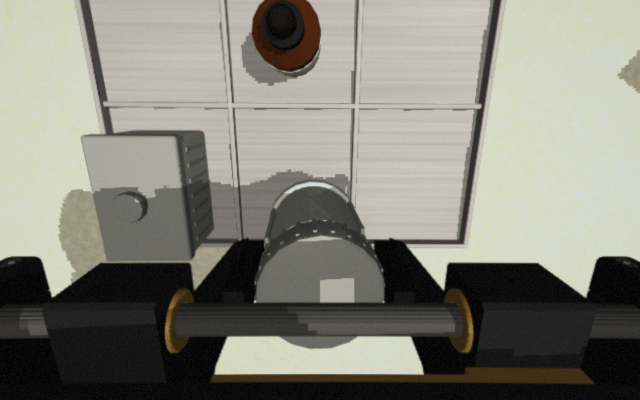

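Run:
```python
from h import *
s=robot.sense()
W=wray(s,[[231.5,104.5],[357.5,105]],10);print(W.round(1))
d=W[0]-W[1]; a=np.arctan2(-d[0],d[1]); print(np.degrees(a)); m=W.mean(0)[:2]; print(m-16*np.array([np.cos(a),np.sin(a)]))
```

```text
[[578.2  57.9  10. ]
 [576.1 -38.9  10. ]]
-1.2628263842247625
[561.16403225   9.89089842]
```

>>> drive_tool(translation=[[0.12,-0.13,0.2],[0.12,-0.13,0.3],[0.12,-0.13,0.3],[0.12,-0.13,0.3],[0.1,-0.12,0.25],[0.05,-0.05,0.2],[0,0,0.1],[0,0,0],[0,0,0],[0,0,0]], rotation=[[0,-0.001,0],[0,-0.001,0],[0,-0.001,0],[0,-0.001,0],[0,0,0],[0,0,0],[0,0,0],[0,0,0],[0,0,0],[0,0,0]])

```text
time: 24.57
position: [517.3, 8.8, 71.2]
eef_rot: [3.138, -0.036, -0.01]
ft_force: [-0.8, -0.0, -1.9]
finger_gap: 55.6
```

Run:
```python
from h import *
plan(520,12.5,67.5,-1.2,n=3)
```

```text
t 24.57 pos [517.3   8.8  71.2] yaw -1.3 tilt 0.43 F [-0.8 -0.  -1.9] gap 55.6 q [-0.03  0.14  2.09 -0.    0.92  1.57]
rows 3 delta [ 2.7  3.7 -3.7] dyaw 0.1
T [[0.035,-0.051,0.05],[0.035,-0.051,0.05],[0.035,-0.051,0.05],[0,0,0],[0,0,0],[0,0,0],[0,0,0],[0,0,0],[0,0,0],[0,0,0]]
R [[0.001,0.002,-0.0007],[0.001,0.002,-0.0007],[0.001,0.002,-0.0007],[0,0,0],[0,0,0],[0,0,0],[0,0,0],[0,0,0],[0,0,0],[0,0,0]]
```

>>> drive_tool(translation=[[0.04,-0.05,0.04],[0.04,-0.05,0.04],[0.03,-0.05,0.04],[0,0,0.04],[0,0,0.02],[0,0,0],[0,0,0],[0,0,0],[0,0,0],[0,0,0]], rotation=[[0,0.002,0],[0,0.002,0],[0,0.002,0],[0,0,0],[0,0,0],[0,0,0],[0,0,0],[0,0,0],[0,0,0],[0,0,0]])

```text
time: 25.4
position: [521.6, 12.6, 68.2]
eef_rot: [3.138, -0.036, 0.006]
ft_force: [0.8, 0.2, -1.0]
finger_gap: 55.0
```

>>> drive_tool(translation=[[0,0,0.03],[0,0,0],[0,0,0],[0,0,0],[0,0,0],[0,0,0],[0,0,-0.3],[0,0,-0.7],[0,0,-0.9],[0,0,-0.9]], rotation=[[0,0,0],[0,0,0],[0,0,0],[0,0,0],[0,0,0],[0,0,0],[0,0,0],[0,0,0],[0,0,0],[0,0,0]], claw=74)

```text
time: 26.23
position: [517.5, 12.8, 136.0]
eef_rot: [3.138, -0.037, -0.011]
ft_force: [0.7, -0.3, -0.1]
finger_gap: 74.1
```

Run:
```python
from h import *
plan(598,-300,185,-34,n=15)
```

```text
t 26.23 pos [517.5  12.8 136. ] yaw -1.3 tilt 0.44 F [ 0.7 -0.3 -0.1] gap 74.1 q [-0.02  0.06  2.04 -0.    1.05  1.58]
rows 15 delta [  80.5 -312.8   49. ] dyaw -32.7
T [[0.234,0.829,-0.131],[0.265,0.82,-0.131],[0.296,0.809,-0.131],[0.327,0.797,-0.131],[0.357,0.784,-0.131],[0.387,0.77,-0.131],[0.416,0.755,-0.131],[0.444,0.738,-0.131],[0.472,0.721,-0.131],[0.499,0.702,-0.131]]
R [[0.0,0.0,0.038],[0.0,0.0,0.038],[0.0,0.0,0.038],[0.0,0.0,0.038],[0.0,0.0,0.038],[0.0,0.0,0.038],[0.0,0.0,0.038],[0.0,0.0,0.038],[0.0,0.0,0.038],[0.0,0.0,0.038]]
T [[0.525,0.683,-0.131],[0.551,0.663,-0.131],[0.575,0.641,-0.131],[0.599,0.619,-0.131],[0.622,0.596,-0.131],[0,0,0],[0,0,0],[0,0,0],[0,0,0],[0,0,0]]
R [[0.0,0.0,0.038],[0.0,0.0,0.038],[0.0,0.0,0.038],[0.0,0.0,0.038],[0.0,0.0,0.038],[0,0,0],[0,0,0],[0,0,0],[0,0,0],[0,0,0]]
```

>>> drive_tool(translation=[[0.23,0.83,-0.3],[0.27,0.83,-0.3],[0.3,0.81,-0.3],[0.33,0.8,-0.3],[0.36,0.78,-0.3],[0.39,0.77,-0.3],[0.42,0.75,-0.1],[0.44,0.74,0],[0.47,0.72,0],[0.5,0.7,0]], rotation=[[0,0,0.04],[0,0,0.04],[0,0,0.04],[0,0,0.04],[0,0,0.04],[0,0,0.04],[0,0,0.04],[0,0,0.04],[0,0,0.04],[0,0,0.04]])

```text
time: 27.07
position: [575.1, -202.2, 202.4]
eef_rot: [3.065, -0.677, 0.02]
ft_force: [-0.7, -0.2, -0.5]
finger_gap: 73.7
```

Run:
```python
from h import *
plan(592,-296,190,-34,n=5)
```

```text
t 27.07 pos [ 575.1 -202.2  202.4] yaw -24.9 tilt 0.75 F [-0.7 -0.2 -0.5] gap 73.7 q [-0.38  0.16  1.8  -0.    1.17  1.63]
rows 5 delta [ 16.9 -93.8 -12.4] dyaw -9.1
T [[0.439,0.624,0.1],[0.458,0.61,0.1],[0.477,0.595,0.1],[0.496,0.579,0.1],[0.514,0.563,0.1],[0,0,0],[0,0,0],[0,0,0],[0,0,0],[0,0,0]]
R [[0.0,-0.003,0.0317],[0.0,-0.003,0.0317],[0.0,-0.003,0.0317],[0.0,-0.003,0.0317],[0.0,-0.003,0.0317],[0,0,0],[0,0,0],[0,0,0],[0,0,0],[0,0,0]]
```

>>> drive_tool(translation=[[0.4,0.65,0.1],[0.42,0.65,0.1],[0.4,0.55,0.1],[0.4,0.45,0.1],[0.25,0.3,0],[0,0,0],[0,0,0],[0,0,0],[0,0,0],[0,0,0]], rotation=[[0,-0.003,0.03],[0,-0.003,0.03],[0,-0.003,0.03],[0,-0.003,0.03],[0,0,0.02],[0,0,0],[0,0,0],[0,0,0],[0,0,0],[0,0,0]], claw=84)

```text
time: 27.9
position: [587.4, -289.2, 195.9]
eef_rot: [-3.006, 0.91, -0.006]
ft_force: [0.5, 0.6, -0.5]
finger_gap: 84.3
```

Run:
```python
from h import *
where();s,p,Q=wrist("w7")
rect(Q,84,100,616,-313,55)
plan(616,-313,75,-34,n=7)
```

```text
t 27.9 pos [ 587.4 -289.2  195.9] yaw -33.7 tilt 0.21 F [ 0.5  0.6 -0.5] gap 84.3 q [-0.5   0.25  1.7   0.    1.19  1.66]
n 6745 c [ 617.7 -314.2] sz [56.1 75.4] ang 56.2 mid1-99 [ 618.3 -314.8   91.5] ext [80.8 75.4  3.3] zmed 91.6
t 27.95 pos [ 587.4 -289.   196. ] yaw -33.7 tilt 0.21 F [ 1.1 -0.5  0.1] gap 84.2 q [-0.5   0.25  1.7   0.    1.19  1.66]
rows 7 delta [  28.6  -24.  -121. ] dyaw -0.3
T [[0.212,0.023,0.691],[0.212,0.023,0.691],[0.212,0.023,0.691],[0.212,0.023,0.691],[0.212,0.023,0.691],[0.212,0.023,0.691],[0.212,0.022,0.691],[0,0,0],[0,0,0],[0,0,0]]
R [[-0.0,-0.0,0.0008],[-0.0,-0.0,0.0008],[-0.0,-0.0,0.0008],[-0.0,-0.0,0.0008],[-0.0,-0.0,0.0008],[-0.0,-0.0,0.0008],[-0.0,-0.0,0.0008],[0,0,0],[0,0,0],[0,0,0]]
```

View pics/w7.png

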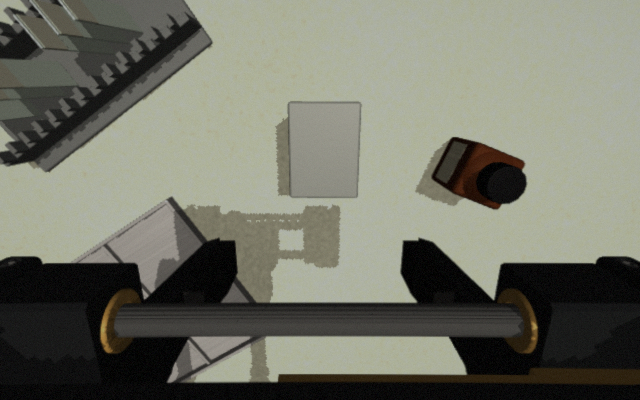

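>>> drive_tool(translation=[[0.4,0.05,0.3],[0.5,0.05,0.5],[0.35,0.05,0.6],[0.1,0,0.7],[0,0,0.7],[0,0,0.7],[0,0,0.5],[0,0,0.3],[0,0,0],[0,0,0]], rotation=[[0,0,0],[0,0,0],[0,0,0],[0,0,0],[0,0,0],[0,0,0],[0,0,0],[0,0,0],[0,0,0],[0,0,0]])

```text
time: 28.78
position: [620.8, -311.1, 83.0]
eef_rot: [3.009, -0.901, 0.015]
ft_force: [0.1, 0.1, -0.2]
finger_gap: 83.8
```

Run:
```python
from h import *
plan(617.8,-314.3,57,-33.8,n=3)
```

```text
t 28.78 pos [ 620.8 -311.1   83. ] yaw -33.3 tilt 0.56 F [ 0.1  0.1 -0.2] gap 83.8 q [-0.5   0.42  1.7   0.    1.01  1.65]
rows 3 delta [ -3.   -3.2 -26. ] dyaw -0.5
T [[-0.01,0.058,0.347],[-0.01,0.058,0.347],[-0.01,0.058,0.347],[0,0,0],[0,0,0],[0,0,0],[0,0,0],[0,0,0],[0,0,0],[0,0,0]]
R [[-0.001,-0.003,0.0027],[-0.001,-0.003,0.0027],[-0.001,-0.003,0.0027],[0,0,0],[0,0,0],[0,0,0],[0,0,0],[0,0,0],[0,0,0],[0,0,0]]
```

>>> drive_tool(translation=[[0,0.06,0.3],[0,0.06,0.35],[0,0.03,0.25],[0,0,0.1],[0,0,0],[0,0,0],[0,0,0],[0,0,0],[0,0,0],[0,0,0]], rotation=[[-0.001,-0.003,0.003],[-0.001,-0.003,0.003],[-0.001,-0.003,0.003],[0,0,0],[0,0,0],[0,0,0],[0,0,0],[0,0,0],[0,0,0],[0,0,0]])

```text
time: 29.62
position: [621.6, -316.3, 60.4]
eef_rot: [3.003, -0.916, 0.011]
ft_force: [-0.7, 0.1, -0.2]
finger_gap: 83.9
```

>>> drive_tool(translation=[[0,0,0],[0,0,0],[0,0,0],[0,0,0],[0,0,0],[0,0,0],[0,0,0],[0,0,0],[0,0,0],[0,0,0]], rotation=[[0,0,0],[0,0,0],[0,0,0],[0,0,0],[0,0,0],[0,0,0],[0,0,0],[0,0,0],[0,0,0],[0,0,0]], claw=45, newtons=25)

```text
time: 30.45
position: [622.0, -316.5, 61.4]
eef_rot: [3.003, -0.915, 0.013]
ft_force: [0.5, 0.7, 0.7]
finger_gap: 55.8
```

Run:
```python
from h import *
plan(516,-86,110,-1.2,n=13)
```

```text
t 30.45 pos [ 622.  -316.5   61.4] yaw -33.9 tilt 0.49 F [0.5 0.7 0.7] gap 55.8 q [-0.51  0.45  1.7  -0.    0.98  1.66]
rows 13 delta [-106.   230.5   48.6] dyaw 32.7
T [[-0.666,-0.407,-0.15],[-0.648,-0.436,-0.15],[-0.628,-0.464,-0.15],[-0.607,-0.491,-0.15],[-0.585,-0.517,-0.15],[-0.562,-0.542,-0.15],[-0.537,-0.566,-0.15],[-0.512,-0.589,-0.15],[-0.486,-0.611,-0.15],[-0.458,-0.632,-0.15]]
R [[-0.0,-0.001,-0.0439],[-0.0,-0.001,-0.0439],[-0.0,-0.001,-0.0439],[-0.0,-0.001,-0.0439],[-0.0,-0.001,-0.0439],[-0.0,-0.001,-0.0439],[-0.0,-0.001,-0.0439],[-0.0,-0.001,-0.0439],[-0.0,-0.001,-0.0439],[-0.0,-0.001,-0.0439]]
T [[-0.43,-0.651,-0.15],[-0.401,-0.67,-0.15],[-0.371,-0.687,-0.15],[0,0,0],[0,0,0],[0,0,0],[0,0,0],[0,0,0],[0,0,0],[0,0,0]]
R [[-0.0,-0.001,-0.0439],[-0.0,-0.001,-0.0439],[-0.0,-0.001,-0.0439],[0,0,0],[0,0,0],[0,0,0],[0,0,0],[0,0,0],[0,0,0],[0,0,0]]
```

>>> drive_tool(translation=[[0,0,-0.3],[0,0,-0.5],[0,0,-0.6],[-0.4,-0.25,-0.4],[-0.65,-0.45,0],[-0.65,-0.5,0],[-0.6,-0.52,0],[-0.6,-0.55,0],[-0.57,-0.57,0],[-0.55,-0.6,0]], rotation=[[0,0,0],[0,0,0],[0,0,0],[0,0,-0.045],[0,0,-0.045],[0,0,-0.045],[0,0,-0.045],[0,0,-0.045],[0,0,-0.045],[0,0,-0.045]])

```text
time: 31.28
position: [566.4, -194.5, 113.2]
eef_rot: [3.109, -0.418, 0.016]
ft_force: [-0.1, 0.0, -2.0]
finger_gap: 55.7
```

Run:
```python
from h import *
plan(521,-86,110,-1.2,n=7)
```

```text
t 31.28 pos [ 566.4 -194.5  113.2] yaw -15.3 tilt 0.64 F [-0.1  0.  -2. ] gap 55.7 q [-0.37  0.22  1.9  -0.    1.01  1.47]
rows 7 delta [-45.4 108.5  -3.2] dyaw 14.1
T [[-0.414,-0.529,0.018],[-0.395,-0.544,0.018],[-0.376,-0.557,0.018],[-0.356,-0.57,0.018],[-0.336,-0.582,0.018],[-0.315,-0.594,0.018],[-0.294,-0.604,0.018],[0,0,0],[0,0,0],[0,0,0]]
R [[0.0,-0.002,-0.0352],[0.0,-0.002,-0.0352],[0.0,-0.002,-0.0352],[0.0,-0.002,-0.0352],[0.0,-0.002,-0.0352],[0.0,-0.002,-0.0352],[0.0,-0.002,-0.0352],[0,0,0],[0,0,0],[0,0,0]]
```

>>> drive_tool(translation=[[-0.4,-0.52,0],[-0.38,-0.52,0],[-0.35,-0.52,0],[-0.35,-0.55,0],[-0.3,-0.55,0],[-0.25,-0.45,0],[-0.1,-0.3,0],[0,-0.15,0],[0,0,0],[0,0,0]], rotation=[[0,-0.002,-0.035],[0,-0.002,-0.035],[0,-0.002,-0.035],[0,-0.002,-0.035],[0,-0.002,-0.03],[0,-0.002,-0.02],[0,0,-0.015],[0,0,0],[0,0,0],[0,0,0]])

```text
time: 32.12
position: [523.9, -85.8, 115.4]
eef_rot: [3.136, -0.062, -0.003]
ft_force: [-0.0, -0.1, -2.6]
finger_gap: 55.7
```

Run:
```python
from h import *
where()
s,p,Q=wrist("w8"); plan(521,-85.7,72,-1.2,n=6)
```

```text
t 32.12 pos [523.9 -85.8 115.4] yaw -2.3 tilt 0.28 F [-0.  -0.1 -2.6] gap 55.7 q [-0.21  0.11  2.03 -0.01  1.    1.41]
t 32.17 pos [524.  -86.  115.4] yaw -2.3 tilt 0.28 F [ 0.1 -0.  -2.5] gap 55.8 q [-0.21  0.11  2.03 -0.01  1.    1.41]
rows 6 delta [ -3.    0.3 -43.4] dyaw 1.1
T [[-0.02,-0.001,0.289],[-0.02,-0.001,0.289],[-0.02,-0.001,0.289],[-0.02,-0.001,0.289],[-0.02,-0.001,0.289],[-0.02,-0.001,0.289],[0,0,0],[0,0,0],[0,0,0],[0,0,0]]
R [[0.001,0.0,-0.0032],[0.001,0.0,-0.0032],[0.001,0.0,-0.0032],[0.001,0.0,-0.0032],[0.001,0.0,-0.0032],[0.001,0.0,-0.0032],[0,0,0],[0,0,0],[0,0,0],[0,0,0]]
```

View pics/w8.png

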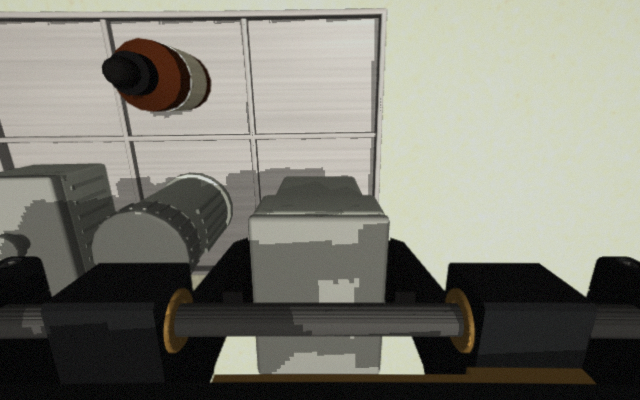

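Run:
```python
from h import *
s=robot.sense()
W=wray(s,[[126.5,138],[254,135.5]],10);print(W.round(1), t2w(16,49,(560.5,11.5),-1.2).round(1),t2w(16,-49,(560.5,11.5),-1.2).round(1))
```

```text
[[578.9  59.1  10. ]
 [577.  -39.3  10. ]] [577.5  60.2] [575.5 -37.8]
```

>>> drive_tool(translation=[[-0.03,0,0.2],[-0.03,0,0.3],[-0.03,0,0.35],[0,0,0.35],[0,0,0.25],[0,0,0.1],[0,0,0],[0,0,0],[0,0,0],[0,0,0]], rotation=[[0.001,0,-0.004],[0.001,0,-0.004],[0.001,0,-0.004],[0,0,-0.004],[0,0,0],[0,0,0],[0,0,0],[0,0,0],[0,0,0],[0,0,0]])

```text
time: 33.0
position: [521.2, -88.7, 70.4]
eef_rot: [3.14, -0.041, -0.007]
ft_force: [0.5, -0.2, -3.0]
finger_gap: 55.7
```

Run:
```python
from h import *
plan(521,-85.7,65.4,-1.2,n=3)
```

```text
t 33.0 pos [521.2 -88.7  70.4] yaw -1.5 tilt 0.28 F [ 0.5 -0.2 -3. ] gap 55.7 q [-0.21  0.16  2.07 -0.    0.92  1.38]
rows 3 delta [-0.2  3.  -5. ] dyaw 0.3
T [[-0.004,-0.04,0.067],[-0.004,-0.04,0.067],[-0.004,-0.04,0.067],[0,0,0],[0,0,0],[0,0,0],[0,0,0],[0,0,0],[0,0,0],[0,0,0]]
R [[0.0,0.002,-0.0017],[0.0,0.002,-0.0017],[0.0,0.002,-0.0017],[0,0,0],[0,0,0],[0,0,0],[0,0,0],[0,0,0],[0,0,0],[0,0,0]]
```

>>> drive_tool(translation=[[0,-0.03,0.06],[0,-0.03,0.06],[0,-0.02,0.06],[0,0,0.04],[0,0,0.02],[0,0,0],[0,0,0],[0,0,0],[0,0,0],[0,0,0]], rotation=[[0,0.002,-0.002],[0,0.002,-0.002],[0,0.002,-0.002],[0,0,0],[0,0,0],[0,0,0],[0,0,0],[0,0,0],[0,0,0],[0,0,0]])

```text
time: 33.83
position: [522.8, -86.5, 65.7]
eef_rot: [3.139, -0.03, 0.009]
ft_force: [-0.0, -0.1, -2.2]
finger_gap: 55.7
```

>>> drive_tool(translation=[[0,0,0.02],[0,0,0],[0,0,0],[0,0,0],[0,0,0],[0,0,0],[0,0,-0.3],[0,0,-0.7],[0,0,-0.9],[0,0,-0.9]], rotation=[[0,0,0],[0,0,0],[0,0,0],[0,0,0],[0,0,0],[0,0,0],[0,0,0],[0,0,0],[0,0,0],[0,0,0]], claw=74)

```text
time: 34.67
position: [519.7, -85.8, 134.8]
eef_rot: [3.141, -0.03, -0.003]
ft_force: [0.5, -0.6, -0.3]
finger_gap: 74.3
```

Run:
```python
from h import *
plan(490,-436,190,35.8,n=15)
```

```text
t 34.67 pos [519.7 -85.8 134.8] yaw -1.1 tilt 0.12 F [ 0.5 -0.6 -0.3] gap 74.3 q [-0.21  0.08  2.02 -0.    1.04  1.38]
rows 15 delta [ -29.7 -350.2   55.2] dyaw 36.9
T [[-0.061,0.935,-0.147],[-0.101,0.932,-0.147],[-0.141,0.926,-0.147],[-0.181,0.919,-0.147],[-0.22,0.911,-0.147],[-0.259,0.901,-0.147],[-0.297,0.889,-0.147],[-0.335,0.875,-0.147],[-0.373,0.86,-0.147],[-0.409,0.843,-0.147]]
R [[0.0,0.0,-0.0429],[0.0,0.0,-0.0429],[0.0,0.0,-0.0429],[0.0,0.0,-0.0429],[0.0,0.0,-0.0429],[0.0,0.0,-0.0429],[0.0,0.0,-0.0429],[0.0,0.0,-0.0429],[0.0,0.0,-0.0429],[0.0,0.0,-0.0429]]
T [[-0.445,0.825,-0.147],[-0.48,0.805,-0.147],[-0.514,0.784,-0.147],[-0.547,0.761,-0.147],[-0.579,0.737,-0.147],[0,0,0],[0,0,0],[0,0,0],[0,0,0],[0,0,0]]
R [[0.0,0.0,-0.0429],[0.0,0.0,-0.0429],[0.0,0.0,-0.0429],[0.0,0.0,-0.0429],[0.0,0.0,-0.0429],[0,0,0],[0,0,0],[0,0,0],[0,0,0],[0,0,0]]
```

>>> drive_tool(translation=[[-0.06,0.93,-0.3],[-0.1,0.93,-0.3],[-0.14,0.93,-0.3],[-0.18,0.92,-0.3],[-0.22,0.91,-0.3],[-0.26,0.9,-0.3],[-0.3,0.89,-0.1],[-0.33,0.87,0],[-0.37,0.86,0],[-0.4,0.84,0]], rotation=[[0,0,-0.045],[0,0,-0.045],[0,0,-0.045],[0,0,-0.045],[0,0,-0.045],[0,0,-0.045],[0,0,-0.045],[0,0,-0.045],[0,0,-0.045],[0,0,-0.045]], claw=80)

```text
time: 35.5
position: [509.4, -326.4, 201.1]
eef_rot: [3.049, 0.714, 0.023]
ft_force: [0.2, -0.4, 0.4]
finger_gap: 80.0
```

Run:
```python
from h import *
plan(490,-436,190,35.8,n=6)
```

```text
t 35.5 pos [ 509.4 -326.4  201.1] yaw 26.4 tilt 1.0 F [ 0.2 -0.4  0.4] gap 80.0 q [-0.61  0.15  1.81  0.    1.16  0.5 ]
rows 6 delta [ -19.4 -109.6  -11.1] dyaw 9.4
T [[-0.44,0.597,0.074],[-0.456,0.585,0.074],[-0.472,0.572,0.074],[-0.488,0.559,0.074],[-0.503,0.546,0.074],[-0.518,0.532,0.074],[0,0,0],[0,0,0],[0,0,0],[0,0,0]]
R [[0.002,-0.002,-0.0275],[0.002,-0.002,-0.0275],[0.002,-0.002,-0.0275],[0.002,-0.002,-0.0275],[0.002,-0.002,-0.0275],[0.002,-0.002,-0.0275],[0,0,0],[0,0,0],[0,0,0],[0,0,0]]
```

>>> drive_tool(translation=[[-0.44,0.65,0.1],[-0.46,0.65,0.1],[-0.47,0.6,0.1],[-0.45,0.5,0.1],[-0.4,0.4,0],[-0.2,0.2,0],[0,0,0],[0,0,0],[0,0,0],[0,0,0]], rotation=[[0.002,-0.002,-0.03],[0.002,-0.002,-0.03],[0.002,-0.002,-0.03],[0.002,-0.002,-0.03],[0.002,-0.002,-0.02],[0,0,0],[0,0,0],[0,0,0],[0,0,0],[0,0,0]])

```text
time: 36.33
position: [493.4, -431.2, 196.9]
eef_rot: [2.993, 0.929, 0.006]
ft_force: [0.3, 0.4, -0.2]
finger_gap: 79.9
```

Run:
```python
from h import *
where();s,p,Q=wrist("w9")
rect(Q,50,68,510,-421,45);rect(Q,80,98,510,-421,45);rect(Q,20,68,510,-421,45)
plan(510.5,-422,60,35.8,n=7)
```

```text
t 36.33 pos [ 493.4 -431.2  196.9] yaw 34.5 tilt 0.52 F [ 0.3  0.4 -0.2] gap 79.9 q [-0.76  0.25  1.7  -0.    1.18  0.21]
n 1674 c [ 512.3 -422.8] sz [49.9 50. ] ang 34.8 mid1-99 [ 512.9 -422.3   61.8] ext [60.6 60.9 11.7] zmed 61.9
n 1258 c [ 512.5 -422.7] sz [32.4 31.9] ang 86.7 mid1-99 [ 512.8 -422.5   86.9] ext [30.5 30.5  8.6] zmed 89.5
n 1848 c [ 512.4 -422.7] sz [50.1 50. ] ang 34.9 mid1-99 [ 513.4 -422.1   44.8] ext [61.2 61.2 45.6] zmed 61.7
t 36.38 pos [ 493.5 -431.   196.9] yaw 34.5 tilt 0.52 F [ 0.2  0.4 -0.7] gap 79.8 q [-0.76  0.25  1.7  -0.    1.18  0.21]
rows 7 delta [  17.     9.  -136.9] dyaw 1.3
T [[0.109,0.013,0.782],[0.109,0.013,0.782],[0.109,0.013,0.782],[0.109,0.014,0.782],[0.109,0.014,0.782],[0.109,0.014,0.782],[0.109,0.015,0.782],[0,0,0],[0,0,0],[0,0,0]]
R [[0.001,-0.0,-0.0032],[0.001,-0.0,-0.0032],[0.001,-0.0,-0.0032],[0.001,-0.0,-0.0032],[0.001,-0.0,-0.0032],[0.001,-0.0,-0.0032],[0.001,-0.0,-0.0032],[0,0,0],[0,0,0],[0,0,0]]
```

View pics/w9.png

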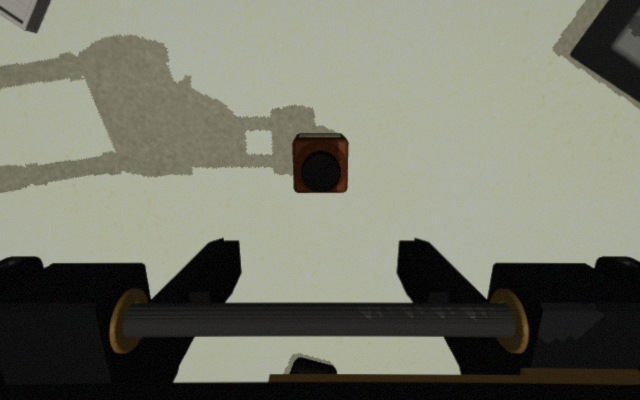

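>>> drive_tool(translation=[[0.25,0.06,0.4],[0.25,0.06,0.6],[0.15,0.02,0.75],[0.05,0,0.8],[0,0,0.8],[0,0,0.8],[0,0,0.6],[0,0,0.4],[0,0,0.1],[0,0,0]], rotation=[[0.001,0,0],[0.001,0,0],[0.001,0,0],[0.001,0,0],[0.001,0,0],[0,0,0],[0,0,0],[0,0,0],[0,0,0],[0,0,0]])

```text
time: 37.22
position: [515.8, -414.8, 50.8]
eef_rot: [-2.995, -0.942, -0.003]
ft_force: [-0.2, 0.6, -0.5]
finger_gap: 80.0
```

Run:
```python
from h import *
plan(512.4,-422.7,32,34.9,n=3)
```

```text
t 37.22 pos [ 515.8 -414.8   50.8] yaw 34.9 tilt 0.16 F [-0.2  0.6 -0.5] gap 80.0 q [-0.72  0.41  1.79  0.    0.95  0.24]
rows 3 delta [ -3.4  -7.9 -18.8] dyaw 0.0
T [[-0.097,0.06,0.25],[-0.097,0.06,0.25],[-0.097,0.06,0.25],[0,0,0],[0,0,0],[0,0,0],[0,0,0],[0,0,0],[0,0,0],[0,0,0]]
R [[-0.0,-0.001,-0.0],[-0.0,-0.001,-0.0],[-0.0,-0.001,-0.0],[0,0,0],[0,0,0],[0,0,0],[0,0,0],[0,0,0],[0,0,0],[0,0,0]]
```

>>> drive_tool(translation=[[-0.1,0.07,0.2],[-0.1,0.07,0.25],[-0.08,0.05,0.25],[0,0,0.1],[0,0,0.03],[0,0,0],[0,0,0],[0,0,0],[0,0,0],[0,0,0]], rotation=[[0,0,0],[0,0,0],[0,0,0],[0,0,0],[0,0,0],[0,0,0],[0,0,0],[0,0,0],[0,0,0],[0,0,0]])

```text
time: 38.05
position: [515.3, -426.1, 32.5]
eef_rot: [2.992, 0.94, 0.01]
ft_force: [-0.8, 0.1, -0.0]
finger_gap: 80.2
```

>>> drive_tool(translation=[[0,0,0],[0,0,0],[0,0,0],[0,0,0],[0,0,0],[0,0,0],[0,0,0],[0,0,0],[0,0,0],[0,0,0]], rotation=[[0,0,0],[0,0,0],[0,0,0],[0,0,0],[0,0,0],[0,0,0],[0,0,0],[0,0,0],[0,0,0],[0,0,0]], claw=40, newtons=25)

```text
time: 38.88
position: [514.9, -425.2, 33.1]
eef_rot: [2.994, 0.94, 0.009]
ft_force: [-0.5, 0.2, 0.3]
finger_gap: 49.7
```

Run:
```python
from h import *
plan(560,-200,150,0,n=12)
```

```text
t 38.88 pos [ 514.9 -425.2   33.1] yaw 34.9 tilt 0.39 F [-0.5  0.2  0.3] gap 49.7 q [-0.73  0.43  1.79  0.    0.92  0.23]
rows 12 delta [ 45.1 225.2 116.9] dyaw -34.9
T [[0.553,-0.53,-0.39],[0.525,-0.557,-0.39],[0.496,-0.583,-0.39],[0.466,-0.608,-0.39],[0.434,-0.63,-0.39],[0.402,-0.652,-0.39],[0.368,-0.671,-0.39],[0.334,-0.689,-0.39],[0.298,-0.705,-0.39],[0.262,-0.719,-0.39]]
R [[0.0,-0.0,0.0507],[0.0,-0.0,0.0507],[0.0,-0.0,0.0507],[0.0,-0.0,0.0507],[0.0,-0.0,0.0507],[0.0,-0.0,0.0507],[0.0,-0.0,0.0507],[0.0,-0.0,0.0507],[0.0,-0.0,0.0507],[0.0,-0.0,0.0507]]
T [[0.226,-0.732,-0.39],[0.188,-0.742,-0.39],[0,0,0],[0,0,0],[0,0,0],[0,0,0],[0,0,0],[0,0,0],[0,0,0],[0,0,0]]
R [[0.0,-0.0,0.0507],[0.0,-0.0,0.0507],[0,0,0],[0,0,0],[0,0,0],[0,0,0],[0,0,0],[0,0,0],[0,0,0],[0,0,0]]
```

>>> drive_tool(translation=[[0,0,-0.3],[0,0,-0.6],[0.2,-0.2,-0.8],[0.5,-0.5,-0.8],[0.5,-0.58,-0.8],[0.5,-0.6,-0.8],[0.46,-0.65,-0.6],[0.43,-0.7,-0.3],[0.4,-0.75,0],[0.37,-0.8,0]], rotation=[[0,0,0],[0,0,0],[0,0,0.05],[0,0,0.05],[0,0,0.05],[0,0,0.05],[0,0,0.05],[0,0,0.05],[0,0,0.05],[0,0,0.05]])

```text
time: 39.72
position: [544.7, -280.4, 170.7]
eef_rot: [3.123, 0.288, 0.015]
ft_force: [0.4, -0.7, -3.1]
finger_gap: 49.8
```

Run:
```python
from h import *
plan(625,108,162,-1.2,n=17)
```

```text
t 39.72 pos [ 544.7 -280.4  170.7] yaw 10.5 tilt 0.63 F [ 0.4 -0.7 -3.1] gap 49.8 q [-0.52  0.19  1.82  0.    1.12  0.87]
rows 17 delta [ 80.3 388.4  -8.7] dyaw -11.7
T [[0.353,-0.864,0.02],[0.342,-0.868,0.02],[0.332,-0.872,0.02],[0.321,-0.876,0.02],[0.311,-0.88,0.02],[0.3,-0.884,0.02],[0.289,-0.887,0.02],[0.279,-0.891,0.02],[0.268,-0.894,0.02],[0.257,-0.897,0.02]]
R [[0.0,-0.001,0.012],[0.0,-0.001,0.012],[0.0,-0.001,0.012],[0.0,-0.001,0.012],[0.0,-0.001,0.012],[0.0,-0.001,0.012],[0.0,-0.001,0.012],[0.0,-0.001,0.012],[0.0,-0.001,0.012],[0.0,-0.001,0.012]]
T [[0.246,-0.9,0.02],[0.236,-0.903,0.02],[0.225,-0.906,0.02],[0.214,-0.908,0.02],[0.203,-0.911,0.02],[0.192,-0.913,0.02],[0.181,-0.916,0.02],[0,0,0],[0,0,0],[0,0,0]]
R [[0.0,-0.001,0.012],[0.0,-0.001,0.012],[0.0,-0.001,0.012],[0.0,-0.001,0.012],[0.0,-0.001,0.012],[0.0,-0.001,0.012],[0.0,-0.001,0.012],[0,0,0],[0,0,0],[0,0,0]]
```

>>> drive_tool(translation=[[0.35,-0.87,0],[0.34,-0.87,0],[0.33,-0.88,0],[0.32,-0.88,0],[0.31,-0.88,0],[0.3,-0.88,0],[0.3,-0.89,0],[0.28,-0.89,0],[0.27,-0.9,0],[0.26,-0.9,0]], rotation=[[0,-0.001,0.012],[0,-0.001,0.012],[0,-0.001,0.012],[0,-0.001,0.012],[0,-0.001,0.012],[0,-0.001,0.012],[0,-0.001,0.012],[0,-0.001,0.012],[0,-0.001,0.012],[0,-0.001,0.012]])

```text
time: 40.55
position: [595.7, -41.5, 183.8]
eef_rot: [3.129, 0.084, 0.022]
ft_force: [-0.4, -0.5, -3.0]
finger_gap: 50.0
```

Run:
```python
from h import *
plan(621,108,155,-1.2,n=8)
```

```text
t 40.55 pos [595.7 -41.5 183.8] yaw 3.1 tilt 1.02 F [-0.4 -0.5 -3. ] gap 50.0 q [-0.11  0.15  1.85 -0.01  1.13  1.42]
rows 8 delta [ 25.3 149.5 -28.8] dyaw -4.3
T [[0.166,-0.74,0.144],[0.16,-0.741,0.144],[0.153,-0.743,0.144],[0.146,-0.744,0.144],[0.139,-0.746,0.144],[0.132,-0.747,0.144],[0.125,-0.748,0.144],[0.118,-0.749,0.144],[0,0,0],[0,0,0]]
R [[0.001,-0.002,0.0093],[0.001,-0.002,0.0093],[0.001,-0.002,0.0093],[0.001,-0.002,0.0093],[0.001,-0.002,0.0093],[0.001,-0.002,0.0093],[0.001,-0.002,0.0093],[0.001,-0.002,0.0093],[0,0,0],[0,0,0]]
```

>>> drive_tool(translation=[[0.1,-0.75,0.05],[0.12,-0.75,0.05],[0.13,-0.75,0.1],[0.13,-0.75,0.1],[0.13,-0.72,0.1],[0.1,-0.6,0.1],[0.1,-0.4,0.1],[0.05,-0.2,0.1],[0,0,0],[0,0,0]], rotation=[[0.001,-0.002,0.01],[0.001,-0.002,0.01],[0.001,-0.002,0.01],[0.001,-0.002,0.01],[0.001,-0.002,0.01],[0.001,-0.002,0.01],[0.001,-0.002,0],[0.001,-0.002,0],[0,0,0],[0,0,0]])

```text
time: 41.38
position: [616.3, 93.1, 175.2]
eef_rot: [3.14, -0.005, 0.012]
ft_force: [0.4, 0.1, -1.6]
finger_gap: 50.1
```

Run:
```python
from h import *
plan(621,108,80,-1.2,n=8)
```

```text
t 41.38 pos [616.3  93.1 175.2] yaw -0.2 tilt 0.46 F [ 0.4  0.1 -1.6] gap 50.1 q [ 0.11  0.21  1.79 -0.    1.13  1.69]
rows 8 delta [  4.7  14.9 -95.2] dyaw -1.0
T [[0.023,-0.075,0.476],[0.023,-0.075,0.476],[0.023,-0.075,0.476],[0.023,-0.075,0.476],[0.023,-0.075,0.476],[0.022,-0.075,0.476],[0.022,-0.075,0.476],[0.022,-0.075,0.476],[0,0,0],[0,0,0]]
R [[0.0,-0.001,0.0022],[0.0,-0.001,0.0022],[0.0,-0.001,0.0022],[0.0,-0.001,0.0022],[0.0,-0.001,0.0022],[0.0,-0.001,0.0022],[0.0,-0.001,0.0022],[0.0,-0.001,0.0022],[0,0,0],[0,0,0]]
```

>>> drive_tool(translation=[[0.05,-0.2,0.1],[0.05,-0.2,0.3],[0.05,-0.15,0.45],[0,0,0.5],[0,0,0.6],[0,0,0.6],[0,0,0.4],[0,0,0.25],[0,0,0.1],[0,0,0]], rotation=[[0,-0.001,0.003],[0,-0.001,0.003],[0,-0.001,0.003],[0,-0.001,0.003],[0,-0.001,0.003],[0,-0.001,0.003],[0,-0.001,0],[0,-0.001,0],[0,0,0],[0,0,0]])

```text
time: 42.22
position: [618.9, 103.6, 82.0]
eef_rot: [3.137, -0.043, -0.009]
ft_force: [1.0, 0.1, -2.0]
finger_gap: 49.8
```

Run:
```python
from h import *
plan(621,108,44,-1.2,n=5)
```

```text
t 42.22 pos [618.9 103.6  82. ] yaw -1.6 tilt 0.4 F [ 1.   0.1 -2. ] gap 49.8 q [ 0.13  0.32  1.84 -0.    0.99  1.73]
rows 5 delta [  2.1   4.4 -38. ] dyaw 0.4
T [[0.016,-0.036,0.304],[0.016,-0.036,0.304],[0.016,-0.036,0.304],[0.016,-0.035,0.304],[0.016,-0.035,0.304],[0,0,0],[0,0,0],[0,0,0],[0,0,0],[0,0,0]]
R [[0.001,0.001,-0.0012],[0.001,0.001,-0.0012],[0.001,0.001,-0.0012],[0.001,0.001,-0.0012],[0.001,0.001,-0.0012],[0,0,0],[0,0,0],[0,0,0],[0,0,0],[0,0,0]]
```

Final z wanted about 37.1; stop at ~42 first.

>>> drive_tool(translation=[[0.03,-0.06,0.25],[0.03,-0.06,0.35],[0.03,-0.05,0.35],[0,0,0.3],[0,0,0.15],[0,0,0.05],[0,0,0],[0,0,0],[0,0,0],[0,0,0]], rotation=[[0,0.001,0],[0,0.001,0],[0,0.001,0],[0,0,0],[0,0,0],[0,0,0],[0,0,0],[0,0,0],[0,0,0],[0,0,0]])

```text
time: 43.05
position: [623.6, 108.4, 44.2]
eef_rot: [3.138, -0.042, 0.003]
ft_force: [0.3, 0.4, -2.0]
finger_gap: 49.9
```

Run:
```python
from h import *
plan(621,108,37.1,-1.2,n=4)
```

```text
t 43.05 pos [623.6 108.4  44.2] yaw -1.5 tilt 0.22 F [ 0.3  0.4 -2. ] gap 49.9 q [ 0.13  0.37  1.86 -0.    0.92  1.74]
rows 4 delta [-2.6 -0.4 -7.1] dyaw 0.3
T [[-0.025,0.005,0.071],[-0.025,0.005,0.071],[-0.025,0.005,0.071],[-0.025,0.005,0.071],[0,0,0],[0,0,0],[0,0,0],[0,0,0],[0,0,0],[0,0,0]]
R [[0.001,-0.0,-0.0015],[0.001,-0.0,-0.0015],[0.001,-0.0,-0.0015],[0.001,-0.0,-0.0015],[0,0,0],[0,0,0],[0,0,0],[0,0,0],[0,0,0],[0,0,0]]
```

>>> drive_tool(translation=[[-0.03,0,0.08],[-0.03,0,0.08],[-0.02,0,0.07],[0,0,0.05],[0,0,0.03],[0,0,0],[0,0,0],[0,0,0],[0,0,0],[0,0,0]], rotation=[[0,0,0],[0,0,0],[0,0,0],[0,0,0],[0,0,0],[0,0,0],[0,0,0],[0,0,0],[0,0,0],[0,0,0]])

```text
time: 43.88
position: [622.4, 108.5, 37.2]
eef_rot: [3.138, -0.043, 0.007]
ft_force: [-0.7, -0.7, -3.0]
finger_gap: 49.7
```

>>> drive_tool(translation=[[0,0,0.03],[0,0,0.02],[0,0,0],[0,0,0],[0,0,0],[0,0,0],[0,0,0],[0,0,0],[0,0,0],[0,0,0]], rotation=[[0,0,0],[0,0,0],[0,0,0],[0,0,0],[0,0,0],[0,0,0],[0,0,0],[0,0,0],[0,0,0],[0,0,0]])

```text
time: 44.72
position: [622.9, 108.6, 37.1]
eef_rot: [3.138, -0.043, 0.008]
ft_force: [0.2, 0.1, -1.1]
finger_gap: 50.1
```

>>> drive_tool(translation=[[0,0,0],[0,0,0],[0,0,0],[0,0,0],[0,0,0],[0,0,0],[0,0,-0.3],[0,0,-0.7],[0,0,-0.9],[0,0,-0.9]], rotation=[[0,0,0],[0,0,0],[0,0,0],[0,0,0],[0,0,0],[0,0,0],[0,0,0],[0,0,0],[0,0,0],[0,0,0]], claw=70)

```text
time: 45.55
position: [619.2, 108.3, 105.0]
eef_rot: [3.137, -0.043, -0.006]
ft_force: [1.0, -0.4, -0.2]
finger_gap: 70.2
```

>>> drive_tool(translation=[[0,0,-0.9],[0,0,-0.9],[-0.4,0.3,-0.9],[-0.9,0.6,-0.9],[-0.9,0.6,-0.9],[-0.9,0.6,-0.9],[-0.9,0.6,-0.5],[-0.7,0.5,0],[-0.4,0.2,0],[0,0,0]], rotation=[[0,0,0],[0,0,0],[0,0,0],[0,0,0],[0,0,0],[0,0,0],[0,0,0],[0,0,0],[0,0,0],[0,0,0]])

```text
time: 46.38
position: [488.5, 25.1, 274.2]
eef_rot: [3.138, -0.04, 0.027]
ft_force: [-0.7, 0.4, -0.3]
finger_gap: 70.3
```

Run:
```python
from h import *
where()
s,p,Q=wrist("w10"); np.savez("w10.npz",p=p,Q=Q)
for n in("top","side"):
    p,d=vision.camera(n); cv2.imwrite(f"pics/{n}1.png",p[:,:,::-1]); np.savez(f"{n}1.npz",p=p,d=d)
```

```text
t 46.38 pos [488.5  25.1 274.2] yaw -1.4 tilt 1.0 F [-0.7  0.4 -0.3] gap 70.3 q [ 0.   -0.13  1.95 -0.    1.3   1.6 ]
```

View pics/w10.png

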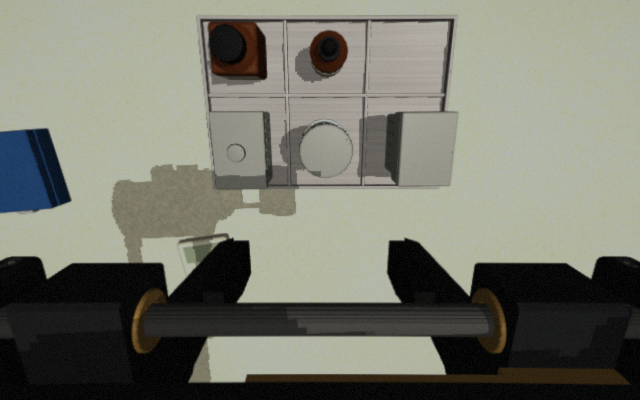

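View pics/side1.png

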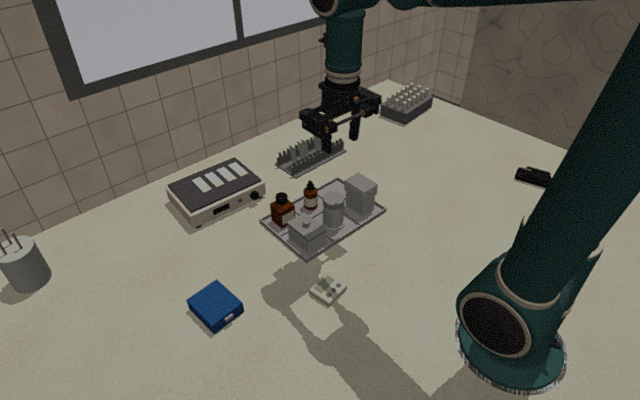

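Run:
```python
from h import *
s0=robot.sense(); print("settled",s0["position"].round(1))
s,p,Q=wrist("w11"); np.savez("w11.npz",p=p,Q=Q,pos=s["position"],rot=s["eef_rot"])
c=cv2.resize(p[0:200,185:470],None,fx=2.8,fy=2.8,interpolation=cv2.INTER_CUBIC);cv2.imwrite("pics/w11a.png",c[:,:,::-1])
print("trough");rect(Q,54,66,518,112,60);rect(Q,70,85,518,112,30)
print("coplin");rect(Q,88,104,519,12,45)
print("tall");rect(Q,88,104,517,-86,55)
print("drop");rect(Q,72,104,618,12,40)
print("sq");rect(Q,84,104,621,108,40);rect(Q,50,72,621,108,45)
```

```text
settled [490.3  26.1 273. ]
trough
n 3911 c [517.1 113.1] sz [60.  86.9] ang 88.7 mid1-99 [517.4 112.6  60.2] ext [85.6 58.8  6.3] zmed 61.5
n 267 c [517.4 112.6] sz [19.  18.9] ang 79.2 mid1-99 [517.3 112.7  73.9] ext [18.4 17.9  6.3] zmed 75.4
coplin
n 2316 c [519.   15.9] sz [55.8 56. ] ang 31.0 mid1-99 [520.   15.7  94.5] ext [51.6 52.   5.4] zmed 95.5
tall
n 4157 c [517.8 -87.6] sz [57.2 74.5] ang 88.6 mid1-99 [518.  -87.2  94.9] ext [73.4 55.2  5. ] zmed 95.6
drop
n 456 c [617.6  10.2] sz [21.8 21.4] ang 39.0 mid1-99 [617.8   9.7  84. ] ext [21.7 20.6 21.5] zmed 80.9
sq
n 1135 c [623.  106.9] sz [33.4 31.9] ang 31.7 mid1-99 [621.9 106.8  90.3] ext [30.7 31.1  9.5] zmed 93.4
n 1487 c [622.5 107.4] sz [50.5 50.9] ang 88.4 mid1-99 [622.4 106.7  62. ] ext [50.5 49.4 19.3] zmed 65.8
```

View pics/w11a.png

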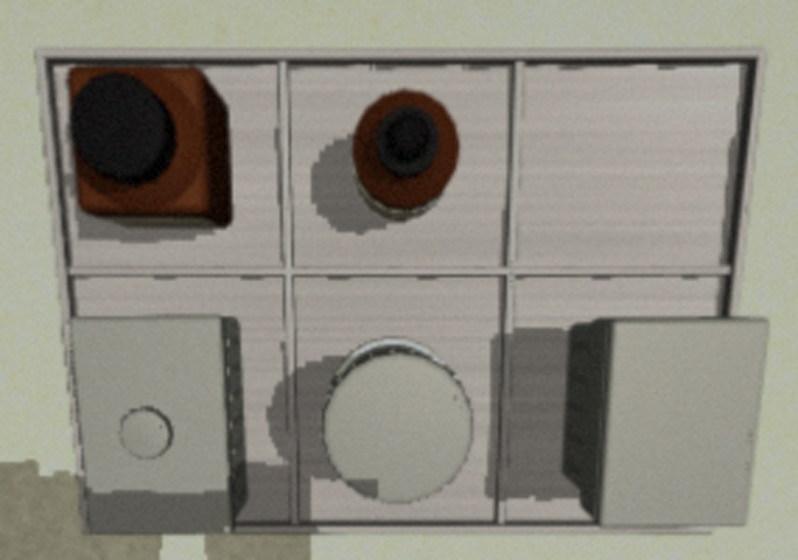

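Run:
```python
from h import *
z=np.load("w11.npz"); s=dict(position=z["pos"],eef_rot=z["rot"])
f=lambda a:(np.array(a,float)+.5)/2.8-.5+[185,0]
cr=wray(s,f([[289.5,271.5],[510,271.5]]),10)[:,:2]
rim=wray(s,f([[37,50],[763,50]]),14)[:,:2]
en=wray(s,f([[284,63],[517.5,63],[297,522],[503.5,521]]),10)[:,:2]
W=np.vstack([cr,rim,en]); 
M=np.array([[16,49],[16,-49],[102,149],[102,-149],[98,49],[98,-49],[-98,49],[-98,-49]],float)
m,w=M.mean(0),W.mean(0); U,S,V=np.linalg.svd((M-m).T@(W-w)); r=(U@V).T; t=w-r@m
print(t,np.degrees(np.arctan2(r[1,0],r[0,0])),(W-(M@r.T+t)).round(1).tolist())
for n,c,g in [("trough",(517.3,112.8),(-42,98)),("cop",(519.2,15.8),(-42,0)),("tall",(517.9,-87.4),(-42,-98)),("drop",(617.7,10),(58,0)),("sq",(622.5,107),(58,98))]:
    print(n,(r.T@(np.array(c)-t)-g).round(1))
```

```text
[560.47660177  11.48624506] -1.2017835737428515 [[0.3, -0.6], [-0.1, 0.8], [-0.6, -1.4], [-1.6, 2.2], [-0.3, -0.9], [-0.6, 1.0], [1.4, -0.6], [1.4, -0.5]]
trough [-3.3  2.4]
cop [0.6 3.4]
tall [ 1.5 -1.8]
drop [-0.8 -0.3]
sq [ 2.  -1.2]
```

Run:
```python
from h import *
for k in(0,1):
    q=np.load(f"top{k}.npz");Q=cloud("top",q["d"].astype(float)); rect(Q,25,50,490,405,75); rect(Q,10,30,390,200,70) 
where(); print(robot.sign_off())
```

```text
n 1119 c [490.4 404.5] sz [104.7  85.3] ang 2.5 mid1-99 [492. 404.  34.] ext [99.6 84.3 14.1] zmed 34.5
n 592 c [360.5 184.3] sz [62.3 71.2] ang 7.2 mid1-99 [360.  185.   18.5] ext [64.8 70.4 13.4] zmed 18.4
n 1125 c [490.4 403.5] sz [105.   85.6] ang 2.7 mid1-99 [491.8 403.8  33.8] ext [99.8 83.  14.2] zmed 34.5
n 507 c [367.2 188.6] sz [77.  64.4] ang 8.5 mid1-99 [359.9 190.6  18.6] ext [64.8 59.9 12.9] zmed 18.6
t 46.58 pos [490.3  26.2 272.5] yaw -1.4 tilt 0.89 F [-0.5  0.4 -0.6] gap 69.9 q [ 0.01 -0.12  1.95 -0.    1.29  1.6 ]
the job is handed in; nothing more can be done
None
```

I placed all five pieces in the tray and handed the job in at 46.6 s. The warmer is at the left end, so from left to right the front row is trough, round jar, tall jar. Behind the trough is the square bottle, and behind the round jar is the dropper bottle.

**Position:** in the last wrist-camera picture, every piece is within 4 mm of its bay centre along both tray axes:

| Piece | Offset x (mm) | Offset y (mm) |
|---|---|---|
| Trough | -3.3 | +2.4 |
| Round jar | +0.6 | +3.4 |
| Tall jar | +1.5 | -1.8 |
| Dropper bottle | -0.8 | -0.3 |
| Square bottle | +2.0 | -1.2 |

**Alignment and height:** the long sides of the trough and tall jar line up with the tray to within about 0.5°. All tops are at the height expected for pieces standing on the bay floor. I judged upright from the pictures and heights, without measuring tilt. The gripper was clear of everything at hand-in.

**Where checks disagreed:**
- **Tray position:** the first top and side camera views differed by about 4 mm. I used the wrist camera, which agreed with the top view to about 3 mm.
- **Timer:** the final top view puts its centre about 6–8 mm from where it started, with fewer points seen. I put this down to the arm partly covering it, since the gripper never went near it, but I did not confirm that with another picture.
- **Slide box:** its measured position changed by about 1 mm or less.

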